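# Clamp an amplifier module with the ratchet

## Task

Snug the amplifier module in the repair cradle: flip the ratchet's reversing lever all the way over, swing the handle well back to feel that it now free-wheels counter-clockwise without drawing the jaw back, then work the handle to and fro, clockwise strokes driving, until the sprung jaw holds the module firmly against the end stop. Stop gently as soon as the handle stiffens - do not crush the module - and leave the lever as set and the things around it alone.

Things in the scene. Friction and masses are not known exactly. Their poses are not given: they have to be found in the camera images.
- cradle: Fixed repair cradle: base plate 130 x 310 mm, 15 mm thick, with a grey gear housing 74 x 74 mm, 89 mm high. Origin: plate's underside, on the bench. +y runs from the housing past jaw and module to the end stop. Ratchet axis: upright at x 0, y -90 mm. Two 10 mm posts, tops 110 mm above the bench, stand 56 mm from that axis at the swing's ends.
- ratchet (a joint): Handle angle, rad. 0: along the cradle's +x; positive: clockwise from above, tightening (its end moves to the cradle's -y). Stops at -0.62 and 0.62; starts at 0.3 to 0.5. 20 teeth: up to 0.31 rad lost motion per reversal. Force at the grip's middle: free-wheeling 1 to 2 N, driving the jaw 3 to 8 N.
- grip (a point): Middle of the handle's level round black grip, 22 mm thick, 85 mm long, 120 mm from the ratchet axis, 105 mm above the bench; x points outward along the handle, z up. Under it is only the bench; near the swing's ends the module (top 67 mm above the bench) and jaws (73 mm) are close.
- reverser (a joint): Reversing lever angle, rad: 0 loosening (handle drives counter-clockwise, drawing the jaw back), 0.9 end stop, tightening (drives clockwise). Midway it slips both ways; drives well only above 0.75. Stays where left; about 2 N at the tip moves it. Starts at 0 to 0.1.
- fin (a point): Point near the free tip of the reversing lever: an upright fin 8 mm thick, 18 mm high, on the flat top of the ratchet head (118 mm above the bench, 62 mm across). Pivot: on the handle's centre line, 42 mm out from the axis; the fin reaches 36 mm back toward the axis, this point 30 mm. It leans 0.45 rad to the handle's left (seen from the axis) at 0, 0.45 to its right at 0.9.
- jaw: Moving jaw, plate 110 mm wide with a sprung rubber pad, driven by the ratchet 12 mm per rad toward the end stop; starts 13 to 30 mm short of holding the module. It stays put when the handle is let go or swung back. Origin: on the base plate, under the unpressed pad's face.
- jaw_face (a point): Middle of the jaw pad's unpressed face; starts at cradle y = -25 mm, 48 mm above the bench. The stiff pad gives 0.3 mm per 50 N. Clamping adds to the driving force at the grip: 3 to 4 N more means about 45 N of clamping (some 0.08 rad of handle after contact). That is firm: 20 N holds, 80 N (6 to 8 N more) crushes.
- amp: Amplifier module: loose dark steel box, roughly 112 x 100 x 52 mm (100 mm between the jaws, give or take 2 mm), about 0.9 kg, on the base plate. Origin: centre of its underside. The jaw first slides it up to 7 mm against the end stop, adding under 1 N at the grip.
- end_stop: Fixed end stop, block 120 mm wide, 55 mm high, rubber face toward the module; its place along the cradle differs. Origin: foot of the rubber face.
- mug: Bystander: mug, 80 mm across, 90 mm high. Origin under its centre.
- screwdriver: Bystander: screwdriver lying on the bench.
- jar: Bystander: screw-top jar, 60 mm across, 65 mm high. Origin under its centre.
Things that resemble listed ones, but are neither listed nor needed, are in the scene too. What is shaped like the amp but yellow is not meant.

How it is judged:
By the outcome, as a careful person would: the job done as asked, in the order asked, and still so for the second after the job is handed in, with the robot touching nothing.
It also fails if it takes over 72 s, if anything falls off the work surface, if the arm or the gripper's body presses on something with over 40 N, if the wrist force passes 120 N, or if a joint passes its speed limit or range.

## Robot

A 7-joint arm with a two-finger parallel gripper is mounted at the origin on the work surface. World frame = base frame: x ahead of the robot, y to its left, z up, the work surface at z = 0. Lengths are in mm, angles in rad, forces in N, time in s.
With the tool pointing down it reaches from about 400 to 875 mm from the base axis. Payload 4.4 kg.
Tool frame: the origin (TCP) lies at the very end of the fingers, on their centre line; the grasp point (between the pads) lies 19 mm behind it; z points along the fingers, x is the direction in which the jaws open and shut, and the axes are right-handed (so a half turn about z gives the same grasp; the last joint's range is limited). The gripper opens to 85 mm and grips with 20 to 120 N. Pads are 22 mm wide; open, the fingers measure 114 mm over their backs; the gripper's body (76 mm by 85 mm) begins 54 mm behind the grasp point. The pads swing forward as they close: fully open they stand 13 mm farther back than shut.
Start: joints at [1.219, 0.628, 0.038, 1.517, -0.027, 0.996, -0.02], TCP at [183.279, -623.64, 231.313] pointing down, gripper open.
Joint ranges: [-3.06, 3.06], [-0.37, 2.12], [-1.25, 1.32], [0.18, 2.47], [-1.1, 4.24], [0.23, 1.98], [-2.94, 2.94]. Speed limits (rad/s): [2.57, 2.57, 3.14, 3.14, 3.14, 3.14, 3.14].

## Interface

Orientations are given as [roll, pitch, yaw] about the fixed x, y, z axes, in that order (R = Rz(yaw) Ry(pitch) Rx(roll)).
In Python, from cell import ctrl, get_image, job, models gives the robot as it stands.
- The arm moves only by the tool move_arm, never from a script. Its argument "moves" is a list that holds one entry, the list of rows, each a list of 6 numbers: the shift along the tool's x, y, z in m, then the turn, a rotation vector about the tool's x, y, z in rad. A call has 1 to 20 rows; each row is the pose to reach, as a shift and turn from the pose commanded when the call began, along the tool's axes at that moment; what a row does not reach only later rows make up. A row lasts 1/8 s, in which the tool goes at most 62.5 mm and 10.7 degrees, less where a joint would pass 70% of its speed; a pose out of reach is approached as far as the arm can. A call with a gripper value outside its range is refused whole. "jaw" is the opening, from 0 (shut) to 1 (fully open), set as the call begins (left out, the last holds). The fingers move at their own pace and stop on an object; the grip force is fixed at half the most. Time passes only in rows, so rows that repeat a pose let the fingers close. It gives the time, the measured TCP pose, the force and the opening at its end, in the units of the state.
- ctrl.read_state(): the state, without advancing time (a new reading comes with each control period).
- get_image(name): name is "scene" or "side" or "wrist"; returns a dict with "color" (400x640x3 uint8, blue, green, red), "fov_y" (degrees; the focal length in pixels is half the picture's height over the tangent of half this angle, whatever the lens; pixels are square), "cx", "cy" (the principal point, pixels), "k1" (the pictures are not rectified: a ray, as slopes to the right and down, at radius r is drawn at 1 + k1 r^2 times it, then the intrinsics apply), "origin" and "orientation" of the camera in the world; the wrist camera has in their place "hand_eye" (4x4, takes a point from camera to tool coordinates, whose origin is the TCP and whose axes are the tool frame's). Camera axes: x right, y up, looking along -z (the intrinsics and any distortion apply to the point x, -y, -z); pixel columns grow to the right and rows downward; lengths in mm; the calibration is good to about 2 mm. A picture is of the moment at which its call begins: read the wrist's pose just before it. There is no depth.
- job.finish_job(): hands the job in, once; it reports no verdict.
Trained networks look in the newest picture that a camera, given by its name, has taken for a name from the list of things; names that differ only in an ending like _2 or _b are one class to them, and where a whole thing is asked for, a point or a joint stands for the part that bears it (a point fixed in the world has none). Each returns a list of dicts, best first, with "score" (0 to 1); they miss things now and then, are a little off and sometimes report something else, mostly with a low value. They report only what shows in the picture. A call takes as long as a camera call. They do not tell look-alikes from the thing itself.
- models.cut_out(camera, thing): "pixels" (400x640 bool, what is visible of it) and "uv" ([column, row] in pixels, amid what is visible of it).
- models.place_of(camera, thing): "uv" ([column, row] in pixels: a listed point, or the origin of a listed thing).
The state is a dict: "clock": time; "qpos": joint angles; "qd": joint speeds; "tau": joint torques, N m; "eef_pos": TCP position; "tool_rot": TCP orientation; "force": force on the tool from outside, world axes, zero at the start; "torque": the same for the moment, N m; "width": finger opening in mm.
Only numpy, scipy, OpenCV 4.12 (cv2) and the standard library are available. Lean on these libraries where they do the work, as an engineer would, in place of code of your own. Each camera call takes 0.05 s, during which the arm holds its last target.

## Working session

There is one attempt and no reset: what is moved stays moved. The work goes in short steps, Python scripts to look and compute and a tool call to move; the robot and the scene stay as the last step left them, time stands still between calls to the robot, and variables do not carry over. Pictures are saved under pics/ and viewed, and the job is handed in when it is done.

Besides the shell and the picture viewer there is one more tool, called after "Request:" as name(argument=value, ...), one argument or row to a line, values as JSON. move_arm: Moves the arm, as the interface text tells. Its arguments: {"type":"object","properties":{"moves":{"type":"array","items":{"type":"array","items":{"type":"array","items":{"type":"number"}}}},"jaw":{"type":"number"}},"required":["moves"]}

```bash
ls; mkdir -p pics
python3 - <<'E'
from cell import ctrl,get_image,job,models
import cv2
s=ctrl.read_state()
for k,v in s.items(): print(k,v)
for n in ["scene","side","wrist"]:
    d=get_image(n); cv2.imwrite(f"pics/{n}0.png",d["color"])
    print(n,{k:v for k,v in d.items() if k!="color"})
    for t in ["cradle","grip","fin","jaw_face","jaw","amp","end_stop","mug","screwdriver","jar"]:
        try:
            print(t,[(round(r["score"],2),[round(float(x)) for x in r["uv"]]) for r in models.place_of(n,t)])
        except Exception as e: print(t,e)
E
```

```text
pics
clock 0.0
qpos [ 1.2191885   0.62932658  0.03842464  1.51840467 -0.02701613  0.99627827
 -0.02000639]
qd [ 2.18943168e-05 -1.30922472e-04  9.47208870e-04 -5.48274174e-04
 -8.92918189e-05 -1.17186416e-03 -7.95465506e-04]
tau [-4.42141300e-04 -5.63404226e+01  1.22624215e+00 -1.93441969e+01
  1.11045488e-02  1.06328301e-02 -2.26160603e-05]
eef_pos [ 183.11793724 -623.00885475  230.38969802]
tool_rot [ 3.14159159e+00  1.89966066e-03 -1.28499049e+00]
force [ 0.08940965 -0.06964511  0.43635736]
torque [-0.03830635 -0.01600076  0.01313979]
width 85.95248426380695
scene {'fov_y': 44.57148503612133, 'cx': 313.5166325787937, 'cy': 208.79122665819804, 'k1': -0.014787893019538216, 'origin': array([1195.6176705 , -593.37271623, 1287.69921023]), 'orientation': array([0.65184178, 0.00427057, 0.82591258])}
cradle [(0.88, [340, 193])]
grip [(0.74, [315, 212])]
fin [(0.41, [321, 178])]
jaw_face [(0.8, [330, 186])]
jaw [(0.59, [330, 195]), (0.55, [350, 186])]
amp [(0.74, [349, 189]), (0.69, [411, 208]), (0.51, [331, 194])]
end_stop [(0.57, [359, 180])]
mug [(0.65, [402, 159])]
screwdriver [(0.7, [
[... 543 characters left out ...]
68, [285, 286]), (0.29, [398, 160])]
mug [(0.93, [242, 335])]
screwdriver [(0.55, [399, 160]), (0.42, [243, 335])]
jar [(0.74, [350, 148])]
wrist {'fov_y': 60.96415763443281, 'cx': 320.68168591151425, 'cy': 197.61278021055918, 'k1': -0.04840391107865594, 'hand_eye': array([[ 9.99999978e-01, -1.79648498e-04,  1.10206423e-04,
        -3.26496842e-01],
       [-1.36124608e-04, -9.49748242e-01, -3.13014788e-01,
        -7.96751379e+01],
       [ 1.60900993e-04,  3.13014766e-01, -9.49748246e-01,
        -1.42990297e+02],
       [ 0.00000000e+00,  0.00000000e+00,  0.00000000e+00,
         1.00000000e+00]])}
cradle []
grip []
fin []
jaw_face []
jaw []
amp []
end_stop []
mug []
screwdriver []
jar []
```

View pics/scene0.png

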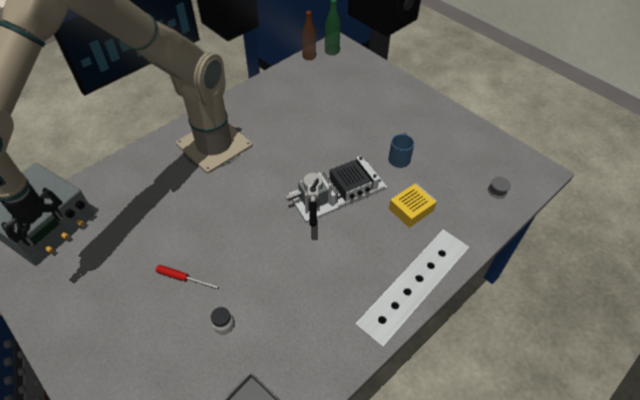

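View pics/side0.png

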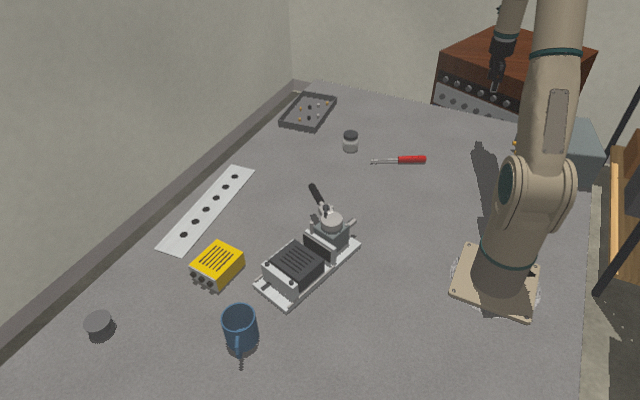

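View pics/wrist0.png

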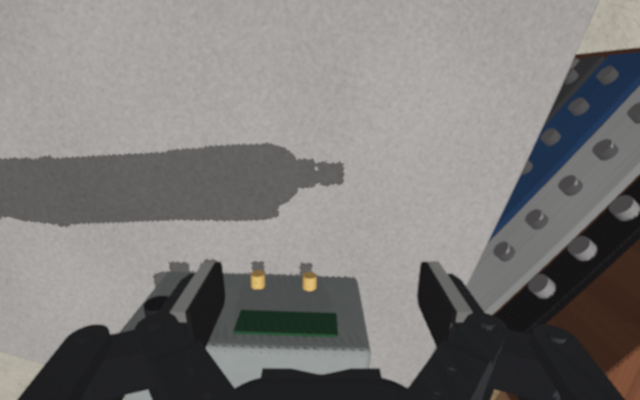

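The scene picture shows the cradle at about (335,190), with the handle pointing down to (314,235), the yellow decoy at (412,205) and the mug at (402,150). The wrist camera doesn't see the cradle yet. Next I triangulate.

```bash
cat > h.py <<'E'
import numpy as np, cv2
from scipy.spatial.transform import Rotation as Ro
from scipy.optimize import least_squares
from cell import ctrl,get_image,job,models
def cam(name):
    s=ctrl.read_state(); d=get_image(name)
    if "hand_eye" in d:
        T=np.eye(4);T[:3,:3]=Ro.from_euler('xyz',s["tool_rot"]).as_matrix();T[:3,3]=s["eef_pos"]
        M=T@d["hand_eye"]; d["R"]=M[:3,:3];d["o"]=M[:3,3]
    else:
        d["R"]=Ro.from_euler('xyz',d["orientation"]).as_matrix();d["o"]=np.array(d["origin"])
    d["f"]=200/np.tan(np.radians(d["fov_y"])/2); return d
def proj(d,P):
    p=(np.atleast_2d(P)-d["o"])@d["R"]; a=p[:,0]/-p[:,2]; b=-p[:,1]/-p[:,2]
    k=1+d["k1"]*(a*a+b*b); return np.c_[d["cx"]+d["f"]*a*k,d["cy"]+d["f"]*b*k]
def ray(d,uv):
    a0=(uv[0]-d["cx"])/d["f"];b0=(uv[1]-d["cy"])/d["f"];a,b=a0,b0
    for _ in range(10):
        k=1+d["k1"]*(a*a+b*b);a,b=a0/k,b0/k
    v=d["R"]@np.array([a,-b,-1]);return v/np.linalg.norm(v)
def onz(d,uv,z):
    v=ray(d,uv);return d["o"]+v*(z-d["o"][2])/v[2]
def tri(L):
    A=0;b=0
    for d,uv in L:
        v=ray(d,uv);M=np.eye(3)-np.outer(v,v);A=A+M;b=b+M@d["o"]
    return np.linalg.solve(A,b)
def cr(c,yaw,P): # cradle->world
    P=np.atleast_2d(P);co,si=np.cos(yaw),np.sin(yaw)
    return np.c_[c[0]+co*P[:,0]-si*P[:,1],c[1]+si*P[:,0]+co*P[:,1],P[:,2]]
def st():
    s=ctrl.read_state();print("t %.2f"%s["clock"],"pos",np.round(s["eef_pos"],1),"rpy",np.round(s["tool_rot"],3),"F",np.round(s["force"],2),"T",np.round(s["torque"],2),"w %.1f"%s["width"],"q",np.round(s["qpos"],2));return s
E
python3 - <<'E'
from h import *
np.set_printoptions(suppress=True,precision=1)
S=cam("scene");D=cam("side")
z={"cradle":0,"grip":105,"fin":127,"jaw_face":48,"amp":15,"end_stop":15,"mug":0,"jar":0}
for t in z:
    for n,d in (("scene",S),("side",D)):
        print(t,n,[(round(r["score"],2),onz(d,r["uv"],z[t])[:2]) for r in models.place_of(n,t)])
for n,d in (("scene",S),("side",D)):
    x,y=(340,195) if n=="scene" else (310,250)
    c=d["color"][y-65:y+65,x-90:x+90];cv2.imwrite(f"pics/{n}_crop.png",cv2.resize(c,None,fx=4,fy=4,interpolation=cv2.INTER_CUBIC))
E
```

```text
cradle scene [(0.87, array([479. , 173.1]))]
cradle side [(0.64, array([467.5, 168.9]))]
grip scene [(0.96, array([533.5,   6.9])), (0.38, array([539.1, 148.3]))]
grip side [(0.9, array([534.4,   0.3]))]
fin scene [(0.51, array([467.1,  83.9])), (0.32, array([550.,  98.])), (0.22, array([593.9, 344. ]))]
fin side [(0.53, array([468.6,  81.1]))]
jaw_face scene [(0.81, array([470.5, 139.8]))]
jaw_face side [(0.71, array([472.2, 151. ]))]
amp scene [(0.88, array([693.2, 295.9])), (0.84, array([486.4, 212.2])), (0.19, array([ 607.3, -399.1]))]
amp side [(0.96, array([504.4, 209.2])), (0.65, array([682.7, 306.4])), (0.33, array([ 599. , -370.9]))]
end_stop scene [(0.58, array([490.2, 255.1]))]
end_stop side [(0.6, array([490.3, 262.5]))]
mug scene [(0.94, array([513.6, 453.4]))]
mug side [(0.82, array([522.6, 441.6]))]
jar scene [(0.68, array([ 601.5, -393.8]))]
jar side [(0.53, array([ 607.3, -386.9]))]
```

View pics/scene_crop.png

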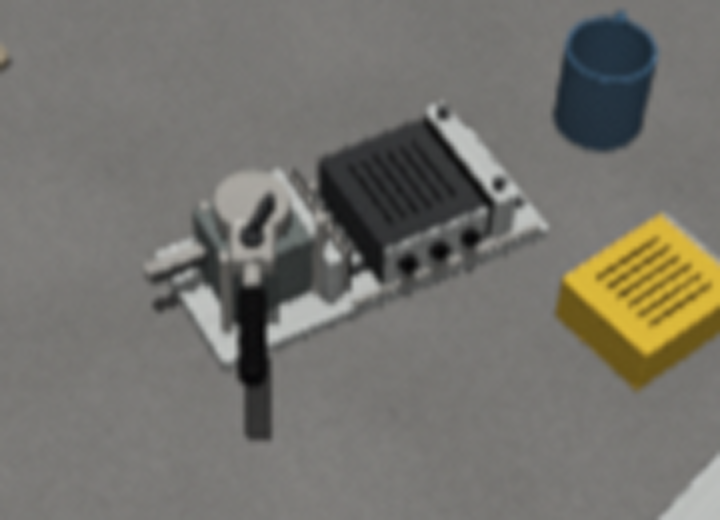

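View pics/side_crop.png

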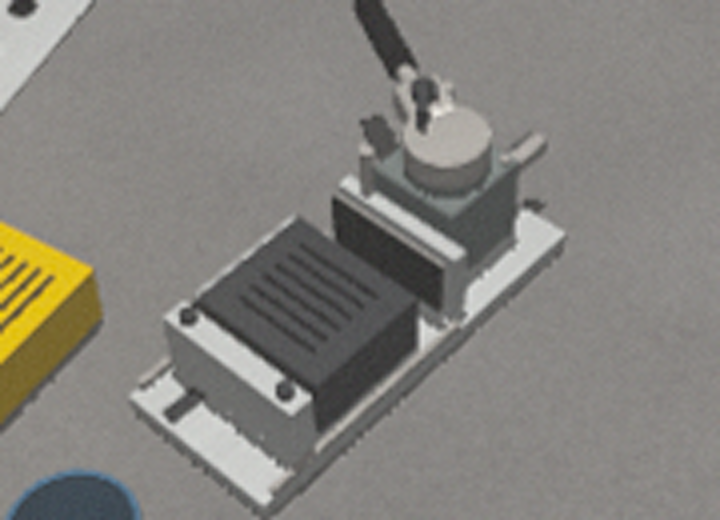

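```bash
cat >> h.py <<'E'
def rows(wps,n,start=None):
    """wps: list of (pos,yaw) tool down; n rows per segment; rows relative to start pose (commanded)"""
    s=ctrl.read_state()
    if start is None: p0=np.array(s["eef_pos"]);y0=s["tool_rot"][2]
    else: p0=np.array(start[:3]);y0=start[3]
    R0=Ro.from_euler('xyz',[np.pi,0,y0]).as_matrix();out=[];pp,yy=p0,y0
    for (p,y),k in zip(wps,n):
        for i in range(1,k+1):
            q=pp+(np.array(p)-pp)*i/k;w=yy+(y-yy)*i/k
            d=R0.T@(q-p0)/1000;out.append([round(float(d[0]),4),round(float(d[1]),4),round(float(d[2]),4),0,0,round(float(-(w-y0)),3)])
        pp,yy=np.array(p),y
    print(len(out),"["+",".join("[%g,%g,%g,0,0,%g]"%(r[0],r[1],r[2],r[5]) for r in out)+"]");return out
E
python3 - <<'E'
from h import *
rows([((420,-300,320),-.6),((480,80,340),0)],[9,9],start=(183.28,-623.64,231.3,-1.285))
E
```

```text
18 [[-0.0271,-0.0354,-0.0099,0,0,-0.076],[-0.0542,-0.0707,-0.0197,0,0,-0.152],[-0.0813,-0.1061,-0.0296,0,0,-0.228],[-0.1083,-0.1415,-0.0394,0,0,-0.304],[-0.1354,-0.1769,-0.0493,0,0,-0.381],[-0.1625,-0.2122,-0.0591,0,0,-0.457],[-0.1896,-0.2476,-0.069,0,0,-0.533],[-0.2167,-0.283,-0.0788,0,0,-0.609],[-0.2438,-0.3184,-0.0887,0,0,-0.685],[-0.2824,-0.3367,-0.0909,0,0,-0.752],[-0.321,-0.355,-0.0931,0,0,-0.818],[-0.3597,-0.3733,-0.0954,0,0,-0.885],[-0.3983,-0.3916,-0.0976,0,0,-0.952],[-0.4369,-0.4099,-0.0998,0,0,-1.018],[-0.4756,-0.4282,-0.102,0,0,-1.085],[-0.5142,-0.4465,-0.1043,0,0,-1.152],[-0.5528,-0.4648,-0.1065,0,0,-1.218],[-0.5914,-0.4831,-0.1087,0,0,-1.285]]
```

Request:
move_arm(
  moves=[
    [[-0.027,-0.035,-0.01,0,0,-0.076],[-0.054,-0.071,-0.02,0,0,-0.152],[-0.081,-0.106,-0.03,0,0,-0.228],[-0.108,-0.142,-0.039,0,0,-0.304],[-0.135,-0.177,-0.049,0,0,-0.381],[-0.163,-0.212,-0.059,0,0,-0.457],[-0.19,-0.248,-0.069,0,0,-0.533],[-0.217,-0.283,-0.079,0,0,-0.609],[-0.244,-0.318,-0.089,0,0,-0.685],[-0.282,-0.337,-0.091,0,0,-0.752],[-0.321,-0.355,-0.093,0,0,-0.818],[-0.36,-0.373,-0.095,0,0,-0.885],[-0.398,-0.392,-0.098,0,0,-0.952],[-0.437,-0.41,-0.1,0,0,-1.018],[-0.476,-0.428,-0.102,0,0,-1.085],[-0.514,-0.447,-0.104,0,0,-1.152],[-0.553,-0.465,-0.107,0,0,-1.218],[-0.591,-0.483,-0.109,0,0,-1.285],[-0.591,-0.483,-0.109,0,0,-1.285]],
  ],
)

```text
clock: 4.92
eef_pos: [480.2, 83.4, 340.8]
tool_rot: [-3.139, -0.001, 0.006]
force: [-0.2, -0.4, -0.8]
width: 85.1
```

Run:
```python
from h import *
np.set_printoptions(suppress=True,precision=1)
st();W=cam("wrist");cv2.imwrite("pics/w1.png",W["color"])
z={"cradle":0,"grip":105,"fin":127,"jaw_face":48,"jaw":15,"amp":15,"end_stop":15}
for t in z:
    print(t,[(round(r["score"],2),np.array(r["uv"]),onz(W,r["uv"],z[t])[:2]) for r in models.place_of("wrist",t)])
```

```text
t 4.92 pos [480.2  83.4 340.8] rpy [-3.1 -0.   0. ] F [-0.1 -0.4 -0.8] T [-0. -0.  0.] w 85.1 q [ 0.1  0.3 -0.5  1.8  0.2  1.1 -0.4]
cradle [(0.92, array([317.1,  81.6]), array([474.3, 170.7])), (0.63, array([366.3, 226.8]), array([551. , -41.6]))]
grip [(0.56, array([366.5, 229.2]), array([535.7,  -0.2]))]
fin [(0.81, array([313.3, 166.8]), array([471.7,  81.7]))]
jaw_face []
jaw [(0.92, array([311.3, 101.2]), array([466.8, 145.5]))]
amp [(0.57, array([326.4,  43.7]), array([486.1, 217. ]))]
end_stop []
```

View pics/w1.png

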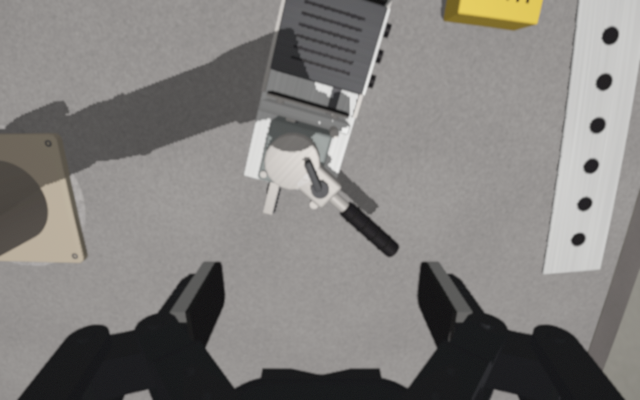

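Run:
```python
import cv2
c=cv2.imread("pics/w1.png")[80:270,230:420];cv2.imwrite("pics/w1c.png",cv2.resize(c,(760,760)[:2],interpolation=cv2.INTER_CUBIC)[:600])
```

```text
(no output)
```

View pics/w1c.png

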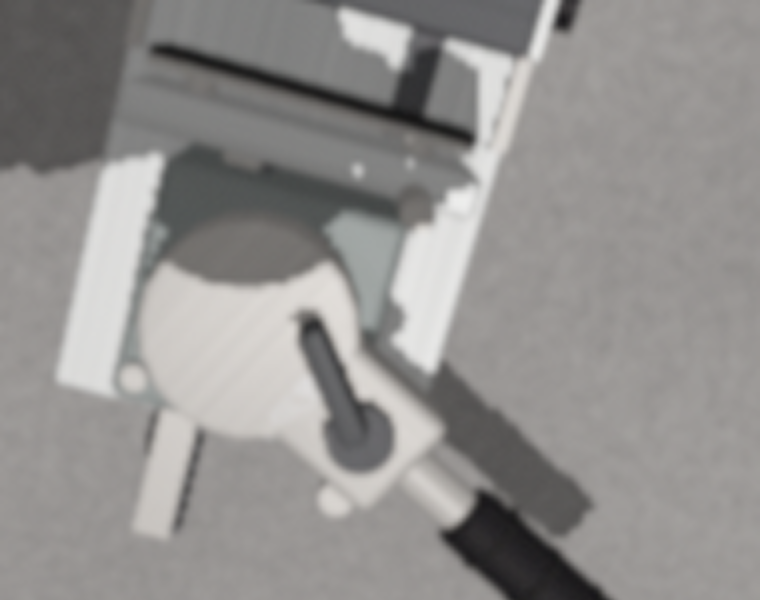

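Run:
```python
from h import *
np.set_printoptions(suppress=True,precision=1)
W=cam("wrist")
g=lambda u,v,z:onz(W,(230+u/4,80+v/4),z)[:2]
ax=g(249,326,118);pv=g(360,436,130);tip=g(309,322,136);print("axis",ax,"pivot",pv,"tip",tip)
L=[g(58,380,15),g(105,165,15)];Rr=[g(435,372,15),g(488,190,15)]
for n,(a,b) in(("L",L),("R",Rr)): d=b-a;print(n,a,b,"cradle yaw",np.arctan2(d[1],d[0])-np.pi/2)
jb=[g(153,46,75),g(473,138,75)];d=jb[1]-jb[0];print("jaw yaw",np.arctan2(d[1],d[0]),np.linalg.norm(d),jb)
grip=onz(W,(366.5,229.2),105)[:2]
e=onz(W,(393,248),105)[:2];s=onz(W,(347,210),105)[:2]
for q in (pv,grip,e,s): d=q-ax;print("handle ang",np.arctan2(d[1],d[0]),np.linalg.norm(d))
d=e-s;print(np.arctan2(d[1],d[0]),np.linalg.norm(d))
d=tip-pv;print("fin dir",np.arctan2(d[1],d[0]),np.linalg.norm(d))
```

```text
axis [448.2  80.3] pivot [478.5  52.4] tip [465.3  85.2]
L [370.7  38.7] [391.9 113.9] cradle yaw -0.2750515790874837
R [504.8  41.4] [522.  105.1] cradle yaw -0.26267945388447433
jaw yaw -0.2757412937731162 96.44515488657419 [array([418.9, 153.4]), array([511.7, 127.2])]
handle ang -0.7430979863259966 41.19551744203431
handle ang -0.7847159241081831 122.17514400756488
handle ang -0.7482261562352235 164.22656857116493
handle ang -0.7793187449709341 87.5031812781662
-0.7128050631753081 76.8138630612056
fin dir 1.9526865429964824 35.31860335706208
```

Request:
move_arm(
  moves=[
    [[0.001,-0.005,0.02,0,0,0.11],[0.001,-0.01,0.05,0,0,0.22],[0.002,-0.015,0.08,0,0,0.33],[0.002,-0.02,0.11,0,0,0.44],[0.003,-0.025,0.135,0,0,0.55],[0.003,-0.03,0.15,0,0,0.65],[0.003,-0.03,0.16,0,0,0.745],[0.003,-0.03,0.16,0,0,0.745],[0.003,-0.03,0.16,0,0,0.745]],
  ],
  jaw=0,
)

```text
clock: 6.5
eef_pos: [483.4, 109.5, 180.7]
tool_rot: [-3.141, -0.0, -0.744]
force: [-0.4, 0.4, 0.5]
width: -0.3
```

Run:
```python
from h import *
st();W=cam("wrist");cv2.imwrite("pics/w2.png",W["color"])
```

```text
t 6.50 pos [483.4 109.5 180.7] rpy [-3.141 -0.    -0.744] F [-0.39  0.42  0.51] T [ 0.01 -0.04  0.02] w -0.3 q [-0.1   0.49 -0.26  1.99  0.19  0.68 -1.22]
```

View pics/w2.png

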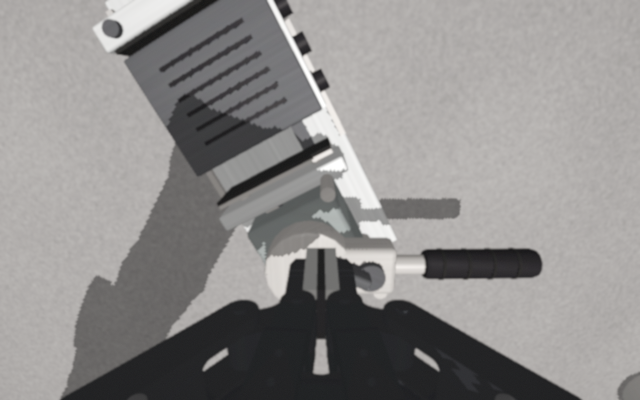

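Request:
move_arm(
  moves=[
    [[0.007,0,0.02,0,0,0],[0.007,0,0.04,0,0,0],[0.007,0,0.052,0,0,0],[0.007,0,0.056,0,0,0],[0.007,0.004,0.056,0,0,0],[0.007,0.008,0.056,0,0,0],[0.007,0.01,0.056,0,0,0],[0.007,0.01,0.056,0,0,0]],
  ],
)

```text
clock: 7.55
eef_pos: [481.5, 97.3, 124.6]
tool_rot: [-3.141, -0.0, -0.745]
force: [0.0, -0.0, -0.6]
width: -0.4
```

Run:
```python
from h import *
st();W=cam("wrist");cv2.imwrite("pics/w3.png",W["color"])
S=cam("side");c=S["color"][170:260,270:390];cv2.imwrite("pics/s3.png",cv2.resize(c,None,fx=6,fy=6,interpolation=cv2.INTER_CUBIC))
```

```text
t 7.55 pos [481.5  97.3 124.6] rpy [-3.141 -0.    -0.745] F [ 0.05 -0.   -0.65] T [-0.02  0.   -0.  ] w -0.4 q [-0.1   0.58 -0.22  2.05  0.24  0.54 -1.24]
```

View pics/w3.png

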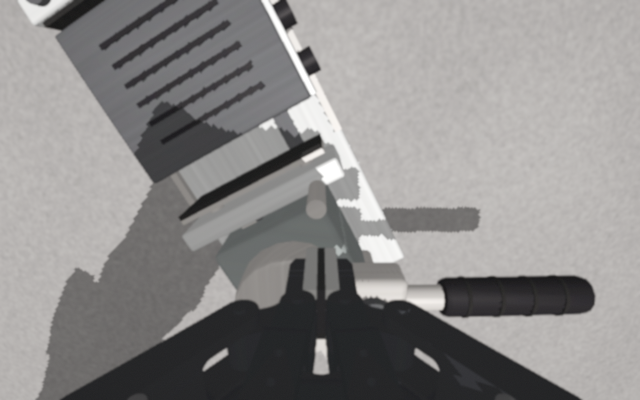

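View pics/s3.png

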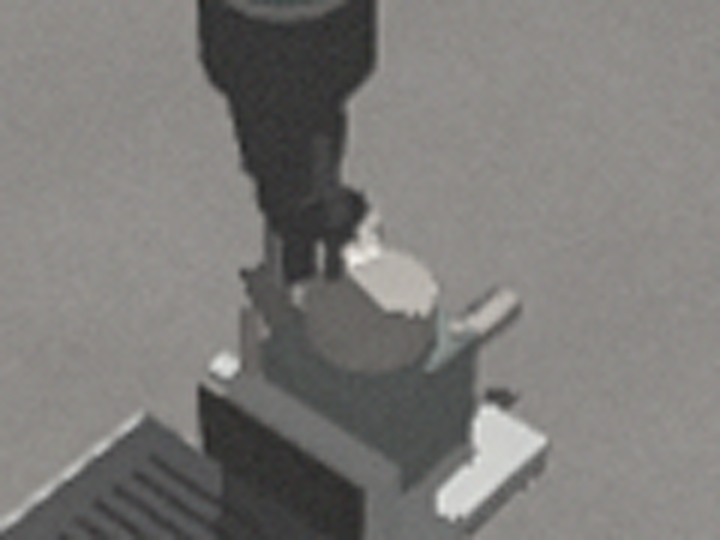

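The closed fingertips are over the head, on the left side of the fin, with no contact yet. Now I push.

Request:
move_arm(
  moves=[
    [[0,0.003,0,0,0,0],[0,0.006,0,0,0,0],[0,0.009,0,0,0,0],[0,0.012,0,0,0,0],[0,0.015,0,0,0,0],[0,0.018,0,0,0,0],[0,0.021,0,0,0,0],[0,0.024,0,0,0,0],[0,0.024,0,0,0,0]],
  ],
)

```text
clock: 8.78
eef_pos: [465.0, 79.6, 124.3]
tool_rot: [3.141, 0.0, -0.745]
force: [0.8, 3.6, 0.0]
width: 0.0
```

Request:
move_arm(
  moves=[
    [[0,0.0025,0,0,0,0],[0,0.0025,0,0,0,0]],
  ],
)

```text
clock: 9.02
eef_pos: [463.7, 77.7, 124.4]
tool_rot: [-3.141, -0.0, -0.745]
force: [1.6, 2.8, -0.4]
width: -0.3
```

Request:
move_arm(
  moves=[
    [[0,0.0025,0,0,0,0],[0,0.0025,0,0,0,0]],
  ],
)

```text
clock: 9.28
eef_pos: [462.3, 76.7, 124.4]
tool_rot: [-3.14, -0.0, -0.745]
force: [1.4, 5.4, -1.2]
width: -0.1
```

Run:
```python
from h import *
st();W=cam("wrist");cv2.imwrite("pics/w4.png",W["color"])
```

```text
t 9.28 pos [462.3  76.7 124.4] rpy [-3.14  -0.    -0.745] F [ 1.37  5.39 -1.21] T [ 1.12 -0.45 -0.03] w -0.1 q [-0.07  0.55 -0.22  2.11  0.24  0.5  -1.22]
```

View pics/w4.png

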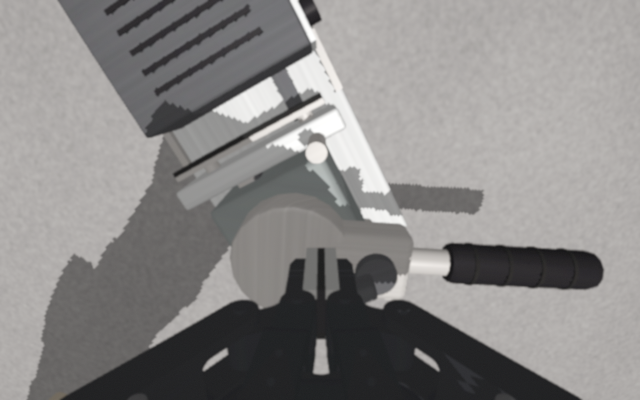

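Request:
move_arm(
  moves=[
    [[0,0.002,0,0,0,0],[0,0.002,0,0,0,0]],
  ],
)

```text
clock: 9.57
eef_pos: [462.1, 76.5, 124.6]
tool_rot: [-3.137, -0.001, -0.744]
force: [2.6, 7.3, -2.0]
width: -0.4
```

Request:
move_arm(
  moves=[
    [[0,0.002,0,0,0,0],[0,0.002,0,0,0,0]],
  ],
)

```text
clock: 9.82
eef_pos: [461.9, 76.3, 124.7]
tool_rot: [-3.134, -0.001, -0.743]
force: [4.7, 9.9, -5.1]
width: 0.0
```

The lever is stalled against its stop. I back off and look.

Request:
move_arm(
  moves=[
    [[0,-0.01,0,0,0,0],[0,-0.02,-0.01,0,0,0],[0,-0.03,-0.04,0,0,0],[-0.02,-0.035,-0.08,0,0,0],[-0.04,-0.04,-0.11,0,0,0],[-0.04,-0.04,-0.13,0,0,0],[-0.04,-0.04,-0.13,0,0,0]],
  ],
  jaw=0.45,
)

```text
clock: 10.7
eef_pos: [457.0, 128.6, 255.2]
tool_rot: [3.142, -0.002, -0.746]
force: [0.1, -1.0, 1.0]
width: 38.4
```

Run:
```python
from h import *
st();W=cam("wrist");cv2.imwrite("pics/w5.png",W["color"])
print([(r["score"],onz(W,r["uv"],105)) for r in models.place_of("wrist","grip")],[(r["score"],r["uv"],onz(W,r["uv"],127)) for r in models.place_of("wrist","fin")])
```

```text
t 10.70 pos [457.  128.6 255.2] rpy [ 3.142e+00 -2.000e-03 -7.460e-01] F [ 0.09 -0.97  0.97] T [-0.01  0.02  0.  ] w 38.4 q [-0.12  0.36 -0.29  1.95  0.14  0.85 -1.23]
[(0.56, array([530.7157158 ,  -5.47086621, 105.        ]))] [(0.9, [365.9, 243.4], array([450.70768301,  63.678514  , 127.        ]))]
```

View pics/w5.png

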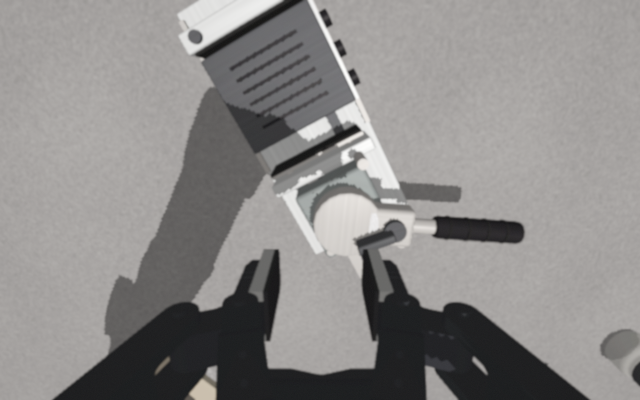

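Run:
```python
from h import *
np.set_printoptions(suppress=True,precision=1)
W=cam("wrist");g=lambda u,v,z:onz(W,(u,v),z)[:2]
ax=g(347,222.5,118);pv=g(397,230,130);tip=g(359,244,136);e=g(522,232.5,105);s=g(437,228,105)
print(ax,pv,tip,s,e)
ang=lambda a,b:(np.arctan2(*(b-a)[::-1]),np.linalg.norm(b-a))
A=np.array([448.2,80.3])
print("handle",ang(s,e),ang(A,e),ang(A,pv),ang(ax,e)); print("fin",ang(pv,tip))
c=W["color"][130:270,270:550];cv2.imwrite("pics/w5c.png",cv2.resize(c,None,fx=2.8,fy=2.8,interpolation=cv2.INTER_CUBIC))
```

```text
[448.6  87.2] [478.1  57.3] [447.   72.1] [503.9  21. ] [561.3 -38.8]
handle (np.float64(-0.806445809192824), np.float64(82.9205845054159)) (np.float64(-0.8114495130069225), np.float64(164.27927356410297)) (np.float64(-0.6562476504614569), np.float64(37.68205355972103)) (np.float64(-0.8413129554861137), np.float64(169.1156407070851))
fin (np.float64(2.697441932810526), np.float64(34.33971820134351))
```

View pics/w5c.png

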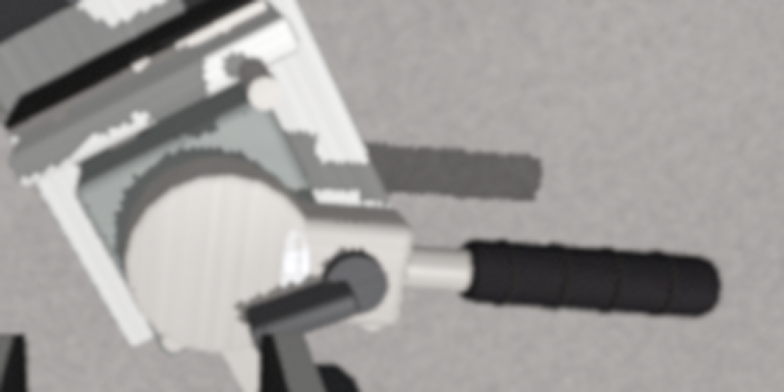

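Run:
```python
from h import *
rows([((531,-6.6,200),.76),((531,-6.6,82),.76)],[10,5],start=(456.7,129.8,254.3,-.745))
```

```text
15 [[0.0147,0.005,0.0054,0,0,-0.15],[0.0294,0.01,0.0109,0,0,-0.301],[0.0441,0.015,0.0163,0,0,-0.451],[0.0588,0.02,0.0217,0,0,-0.602],[0.0735,0.0249,0.0272,0,0,-0.752],[0.0883,0.0299,0.0326,0,0,-0.903],[0.103,0.0349,0.038,0,0,-1.054],[0.1177,0.0399,0.0434,0,0,-1.204],[0.1324,0.0449,0.0489,0,0,-1.354],[0.1471,0.0499,0.0543,0,0,-1.505],[0.1471,0.0499,0.0779,0,0,-1.505],[0.1471,0.0499,0.1015,0,0,-1.505],[0.1471,0.0499,0.1251,0,0,-1.505],[0.1471,0.0499,0.1487,0,0,-1.505],[0.1471,0.0499,0.1723,0,0,-1.505]]
```

Request:
move_arm(
  moves=[
    [[0.015,0.005,0.005,0,0,-0.15],[0.029,0.01,0.011,0,0,-0.301],[0.044,0.015,0.016,0,0,-0.451],[0.059,0.02,0.022,0,0,-0.602],[0.074,0.025,0.027,0,0,-0.752],[0.088,0.03,0.033,0,0,-0.903],[0.103,0.035,0.038,0,0,-1.054],[0.118,0.04,0.043,0,0,-1.204],[0.132,0.045,0.049,0,0,-1.354],[0.147,0.05,0.054,0,0,-1.505],[0.147,0.05,0.078,0,0,-1.505],[0.147,0.05,0.09,0,0,-1.505],[0.147,0.05,0.09,0,0,-1.505]],
  ],
  jaw=0.4,
)

```text
clock: 12.52
eef_pos: [529.9, -6.7, 163.1]
tool_rot: [-3.139, 0.002, 0.76]
force: [-0.2, 0.4, -0.4]
width: 34.2
```

Run:
```python
from h import *
st();W=cam("wrist");cv2.imwrite("pics/w6.png",W["color"])
```

```text
t 12.53 pos [529.9  -6.7 163.1] rpy [-3.139e+00  2.000e-03  7.600e-01] F [-0.21  0.35 -0.4 ] T [0.01 0.01 0.08] w 34.2 q [ 0.36  0.61 -0.6   1.91  0.49  0.77  0.24]
```

View pics/w6.png

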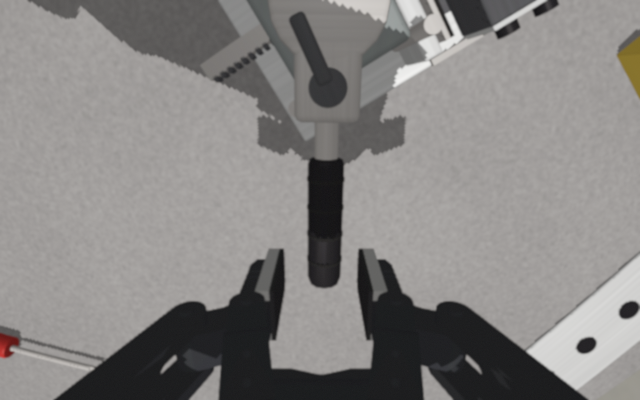

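Run:
```python
from h import *
np.set_printoptions(suppress=True,precision=2)
c=cv2.imread("pics/w6.png");cv2.imwrite("pics/w6c.png",cv2.resize(c[0:150,250:400],None,fx=4,fy=4,interpolation=cv2.INTER_CUBIC))
W=cam("wrist");g=lambda u,v,z:onz(W,(u,v),z)[:2]
ang=lambda a,b:(np.arctan2(*(b-a)[::-1]),np.linalg.norm(b-a))
s=g(327,125,105);e=g(324,280,105);print("handle",ang(s,e),ang(np.array([448.2,80.3]),g(325,200,105)))
for zp in(126,130,136):
  print(zp,ang(g(328,90,zp),g(298,15,136)))
```

```text
handle (np.float64(-0.823997212525973), np.float64(103.9181187457173)) (np.float64(-0.7901219024708039), np.float64(106.69960827715933))
126 (np.float64(2.7329600723217133), np.float64(35.99858131325789))
130 (np.float64(2.731317305453275), np.float64(35.93519834213726))
136 (np.float64(2.7288422717743313), np.float64(35.840306522079345))
```

View pics/w6c.png

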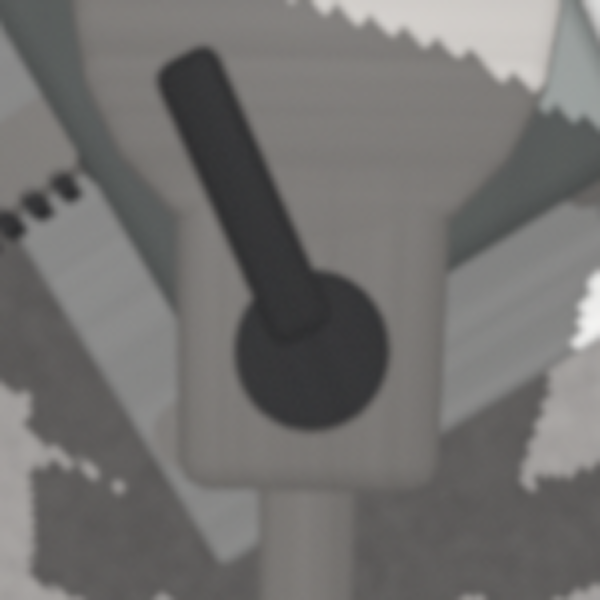

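The fin points to (297,15) from the pivot at (328,88). That is about 0.44 rad to the right of the handle, so the lever is fully over. The handle lies centred between the fingers, so I lower over the grip.

Request:
move_arm(
  moves=[
    [[0,0,0.025,0,0,0],[0,0,0.05,0,0,0],[0,0,0.07,0,0,0],[0,0,0.082,0,0,0],[0,0,0.082,0,0,0],[0,0,0.082,0,0,0]],
  ],
)

```text
clock: 13.38
eef_pos: [531.6, -6.5, 83.1]
tool_rot: [3.141, -0.001, 0.76]
force: [-0.1, -0.2, 0.5]
width: 33.8
```

```bash
cat >> h.py <<'E'
AX=np.array([448.2,80.3]);YC=-0.27
def arc(th0,th1,n,r=120,z=82,cmd=None):
    """rows along arc for handle theta th0->th1 ; start pose = point at th0 (commanded)"""
    P=lambda t:(np.r_[AX+r*np.array([np.cos(YC-t),np.sin(YC-t)]),z],YC-t+np.pi/2)
    p0,y0=P(th0) if cmd is None else (np.array(cmd[:3]),cmd[3])
    R0=Ro.from_euler('xyz',[np.pi,0,y0]).as_matrix();o=[]
    for i in range(1,n+1):
        t=th0+(th1-th0)*i/n;p,y=P(t);d=R0.T@(p-p0)/1000;o.append("[%.3f,%.3f,%.3f,0,0,%.3f]"%(*d,-(y-y0)))
    print(th0,th1,"["+",".join(o)+"]")
E
python3 - <<'E'
from h import *
s=st();W=cam("wrist");cv2.imwrite("pics/w7.png",W["color"])
arc(.54,-.50,16,cmd=(530.3,-6.6,82,.76))
E
```

```text
t 13.38 pos [531.6  -6.5  83.1] rpy [ 3.141e+00 -1.000e-03  7.600e-01] F [-0.07 -0.19  0.48] T [-0.01  0.01 -0.  ] w 33.8 q [ 0.29  0.73 -0.5   1.97  0.61  0.6   0.14]
0.54 -0.5 [[0.008,0.000,0.000,0,0,-0.066],[0.016,-0.001,-0.000,0,0,-0.131],[0.024,-0.002,-0.000,0,0,-0.196],[0.031,-0.004,-0.000,0,0,-0.261],[0.039,-0.006,-0.000,0,0,-0.326],[0.046,-0.009,-0.000,0,0,-0.391],[0.053,-0.012,-0.000,0,0,-0.456],[0.060,-0.015,-0.000,0,0,-0.521],[0.067,-0.020,-0.000,0,0,-0.586],[0.073,-0.024,-0.000,0,0,-0.651],[0.079,-0.029,-0.000,0,0,-0.716],[0.085,-0.034,-0.000,0,0,-0.781],[0.090,-0.040,-0.000,0,0,-0.846],[0.095,-0.046,-0.000,0,0,-0.911],[0.100,-0.052,-0.000,0,0,-0.976],[0.104,-0.059,-0.000,0,0,-1.041]]
```

View pics/w7.png

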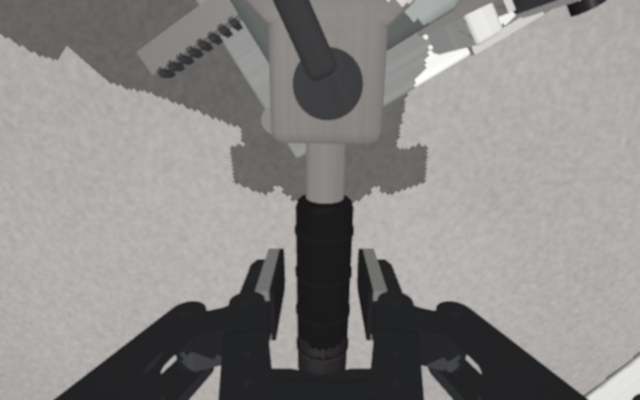

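Request:
move_arm(
  moves=[
    [[0.008,0,0,0,0,-0.066],[0.016,-0.001,0,0,0,-0.131],[0.024,-0.002,0,0,0,-0.196],[0.031,-0.004,0,0,0,-0.261],[0.039,-0.006,0,0,0,-0.326],[0.046,-0.009,0,0,0,-0.391],[0.053,-0.012,0,0,0,-0.456],[0.06,-0.015,0,0,0,-0.521],[0.067,-0.02,0,0,0,-0.586],[0.073,-0.024,0,0,0,-0.651]],
  ],
)

```text
clock: 14.68
eef_pos: [568.0, 60.5, 83.1]
tool_rot: [3.14, 0.001, 1.412]
force: [-0.8, -1.3, -0.3]
width: 34.3
```

Run:
```python
from h import *
s=st();W=cam("wrist");cv2.imwrite("pics/w8.png",W["color"])
arc(-.111,-.53,7)
```

```text
t 14.68 pos [568.   60.5  83.1] rpy [3.140e+00 1.000e-03 1.412e+00] F [-0.77 -1.34 -0.25] T [-0.15 -0.05 -0.02] w 34.3 q [ 0.26  0.81 -0.68  1.85  0.74  0.75  0.58]
-0.111 -0.53 [[0.007,-0.000,-0.000,0,0,-0.060],[0.014,-0.001,-0.000,0,0,-0.120],[0.021,-0.002,-0.000,0,0,-0.180],[0.028,-0.003,-0.000,0,0,-0.239],[0.035,-0.005,-0.000,0,0,-0.299],[0.042,-0.008,-0.000,0,0,-0.359],[0.049,-0.010,-0.000,0,0,-0.419]]
```

View pics/w8.png

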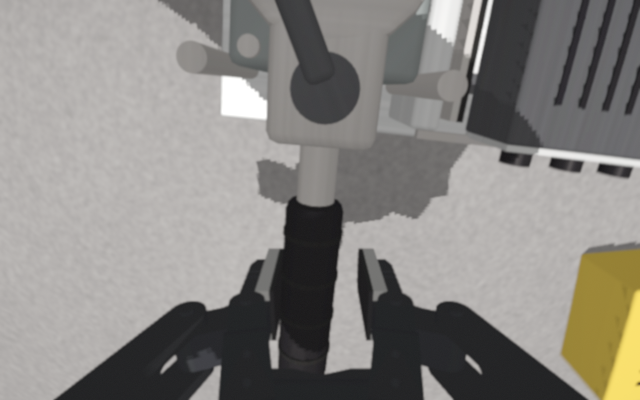

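The handle free-wheels at about 1.3 N, and the fin is still fully over. I continue back.

Request:
move_arm(
  moves=[
    [[0.007,0,0,0,0,-0.06],[0.014,-0.001,0,0,0,-0.12],[0.021,-0.002,0,0,0,-0.18],[0.028,-0.003,0,0,0,-0.239],[0.035,-0.005,0,0,0,-0.299],[0.042,-0.008,0,0,0,-0.359],[0.049,-0.01,0,0,0,-0.419],[0.049,-0.01,0,0,0,-0.419]],
  ],
)

```text
clock: 15.72
eef_pos: [565.1, 111.8, 82.6]
tool_rot: [3.141, -0.001, 1.831]
force: [0.2, 0.1, -0.1]
width: 34.2
```

Run:
```python
from h import *
np.set_printoptions(suppress=True,precision=1)
s=st();S=cam("scene");D=cam("side");W=cam("wrist");cv2.imwrite("pics/w9.png",W["color"])
for n,d,x,y in(("scene",S,340,195),("side",D,310,250)):
    c=d["color"][y-50:y+50,x-66:x+66];cv2.imwrite(f"pics/{n}9.png",cv2.resize(c,None,fx=6,fy=6,interpolation=cv2.INTER_CUBIC))
    print(n,[(r["score"],onz(d,r["uv"],48)) for r in models.place_of(n,"jaw_face")])
```

```text
t 15.72 pos [565.1 111.8  82.6] rpy [ 3.1 -0.   1.8] F [ 0.2  0.1 -0.1] T [ 0.  -0.   0.1] w 34.2 q [ 0.2  0.8 -0.8  1.8  0.8  0.8  0.8]
scene [(0.51, array([472.3, 144.9,  48. ]))]
side [(0.8, array([469.5, 145.2,  48. ]))]
```

View pics/side9.png

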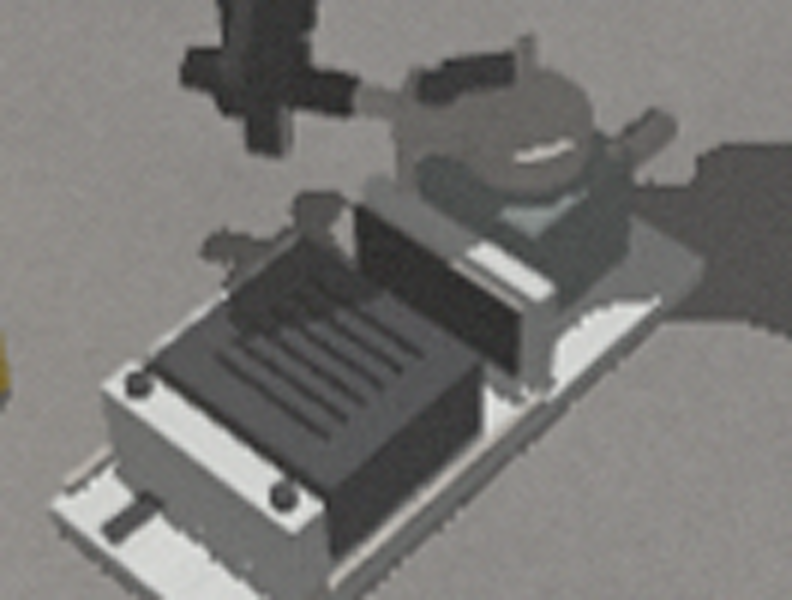

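View pics/w9.png

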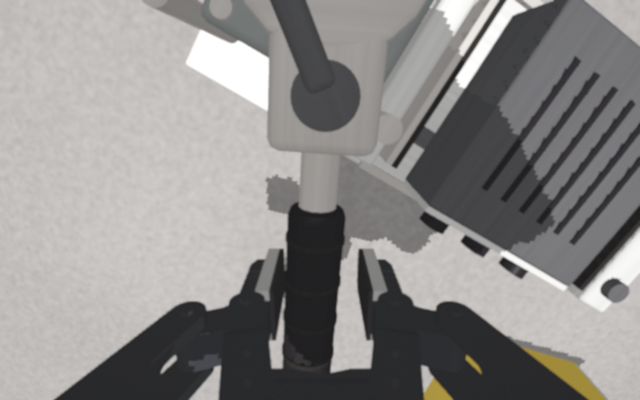

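Run:
```python
from h import *
arc(-.53,.60,18)
arc(.60,-.55,18)
```

```text
-0.53 0.6 [[-0.008,-0.000,-0.000,0,0,0.063],[-0.015,-0.001,-0.000,0,0,0.126],[-0.022,-0.002,-0.000,0,0,0.188],[-0.030,-0.004,-0.000,0,0,0.251],[-0.037,-0.006,-0.000,0,0,0.314],[-0.044,-0.008,-0.000,0,0,0.377],[-0.051,-0.011,-0.000,0,0,0.439],[-0.058,-0.015,-0.000,0,0,0.502],[-0.064,-0.019,-0.000,0,0,0.565],[-0.070,-0.023,-0.000,0,0,0.628],[-0.076,-0.027,-0.000,0,0,0.691],[-0.082,-0.032,-0.000,0,0,0.753],[-0.087,-0.038,-0.000,0,0,0.816],[-0.092,-0.043,-0.000,0,0,0.879],[-0.097,-0.049,-0.000,0,0,0.942],[-0.101,-0.056,-0.000,0,0,1.004],[-0.105,-0.062,-0.000,0,0,1.067],[-0.109,-0.069,-0.000,0,0,1.130]]
0.6 -0.55 [[0.008,-0.000,-0.000,0,0,-0.064],[0.015,-0.001,-0.000,0,0,-0.128],[0.023,-0.002,-0.000,0,0,-0.192],[0.030,-0.004,-0.000,0,0,-0.256],[0.038,-0.006,-0.000,0,0,-0.319],[0.045,-0.009,-0.000,0,0,-0.383],[0.052,-0.012,-0.000,0,0,-0.447],[0.059,-0.015,-0.000,0,0,-0.511],[0.065,-0.019,-0.000,0,0,-0.575],[0.072,-0.024,-0.000,0,0,-0.639],[0.078,-0.028,-0.000,0,0,-0.703],[0.083,-0.034,-0.000,0,0,-0.767],[0.089,-0.039,-0.000,0,0,-0.831],[0.094,-0.045,-0.000,0,0,-0.894],[0.098,-0.051,-0.000,0,0,-0.958],[0.102,-0.057,-0.000,0,0,-1.022],[0.106,-0.064,-0.000,0,0,-1.086],[0.110,-0.071,-0.000,0,0,-1.150]]
```

Request:
move_arm(
  moves=[
    [[-0.008,0,0,0,0,0.063],[-0.015,-0.001,0,0,0,0.126],[-0.022,-0.002,0,0,0,0.188],[-0.03,-0.004,0,0,0,0.251],[-0.037,-0.006,0,0,0,0.314],[-0.044,-0.008,0,0,0,0.377],[-0.051,-0.011,0,0,0,0.439],[-0.058,-0.015,0,0,0,0.502],[-0.064,-0.019,0,0,0,0.565],[-0.07,-0.023,0,0,0,0.628],[-0.076,-0.027,0,0,0,0.691],[-0.082,-0.032,0,0,0,0.753]],
  ],
)

```text
clock: 17.48
eef_pos: [554.9, 27.9, 82.4]
tool_rot: [-3.139, -0.006, 1.078]
force: [-1.2, 8.0, -0.0]
width: 34.2
```

```bash
cat >> h.py <<'E'
def drv():
    s=ctrl.read_state();p=np.array(s["eef_pos"])[:2]-AX;a=np.arctan2(p[1],p[0]);F=np.array(s["force"])
    t=np.array([-np.sin(a),np.cos(a)]);n=np.array([np.cos(a),np.sin(a)])
    print("t %.2f tool theta %.3f r %.1f yawth %.3f resist(ccw) %.2f radial %.2f Fz %.2f w %.1f"%(s["clock"],YC-a,np.hypot(*p),YC-(s["tool_rot"][2]-np.pi/2),F[:2]@t,F[:2]@n,F[2],s["width"]))
E
python3 -c "
from h import *
drv();arc(.223,.6,6)"
```

```text
t 17.48 tool theta 0.187 r 118.9 yawth 0.223 resist(ccw) 6.62 radial -4.61 Fz -0.01 w 34.2
0.223 0.6 [[-0.008,-0.000,-0.000,0,0,0.063],[-0.015,-0.001,-0.000,0,0,0.126],[-0.022,-0.002,-0.000,0,0,0.189],[-0.030,-0.004,-0.000,0,0,0.251],[-0.037,-0.006,-0.000,0,0,0.314],[-0.044,-0.008,-0.000,0,0,0.377]]
```

Request:
move_arm(
  moves=[
    [[-0.008,0,0,0,0,0.063],[-0.015,-0.001,0,0,0,0.126],[-0.022,-0.002,0,0,0,0.189],[-0.03,-0.004,0,0,0,0.251],[-0.037,-0.006,0,0,0,0.314],[-0.044,-0.008,0,0,0,0.377]],
  ],
)

```text
clock: 18.23
eef_pos: [528.9, -7.3, 82.8]
tool_rot: [-3.14, -0.007, 0.701]
force: [2.0, 7.0, -1.5]
width: 34.6
```

```bash
python3 -c "
from h import *
np.set_printoptions(suppress=True,precision=1)
drv()
W=cam('wrist');cv2.imwrite('pics/w10.png',W['color']);
for n in('side','scene'):
    d=cam(n);print(n,[(r['score'],onz(d,r['uv'],48)) for r in models.place_of(n,'jaw_face')])
    if n=='side':c=d['color'][200:300,244:376];cv2.imwrite('pics/side10.png',cv2.resize(c,None,fx=6,fy=6,interpolation=cv2.INTER_CUBIC))
drv()"
```

```text
t 18.23 tool theta 0.556 r 119.2 yawth 0.600 resist(ccw) 6.18 radial -3.78 Fz -1.45 w 34.6
side [(0.57, array([477.7, 160.7,  48. ]))]
scene [(0.57, array([476.2, 155.4,  48. ]))]
t 18.48 tool theta 0.566 r 119.9 yawth 0.599 resist(ccw) 4.56 radial -3.01 Fz 0.99 w 34.1
```

View pics/w10.png

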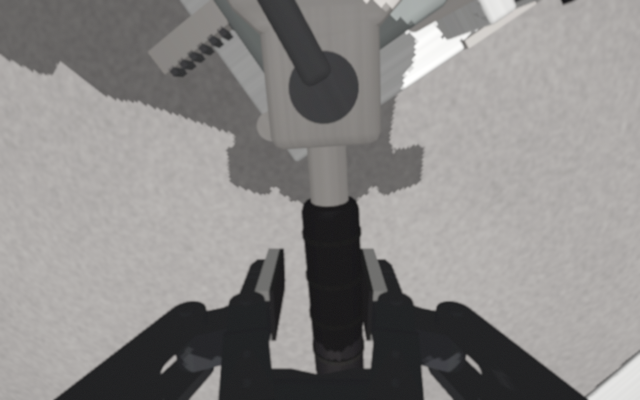

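View pics/side10.png

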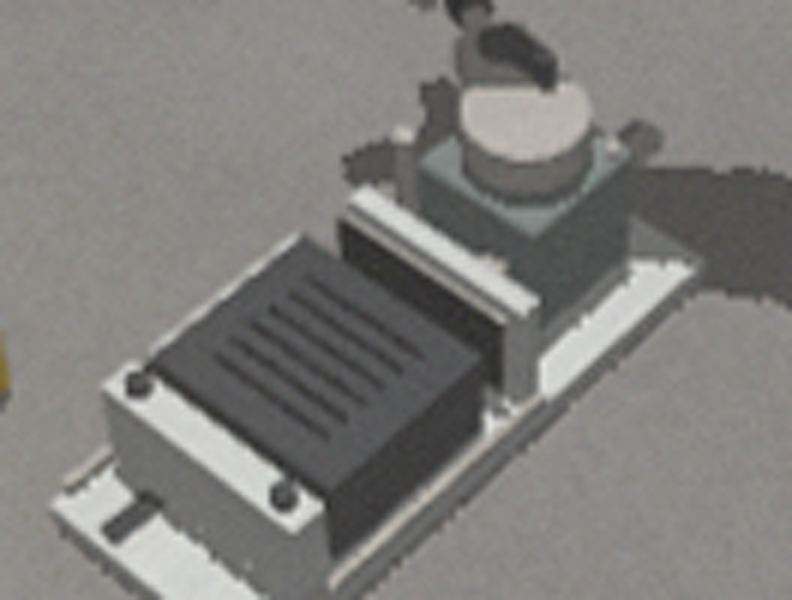

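Request:
move_arm(
  moves=[
    [[0.008,0,0,0,0,-0.064],[0.015,-0.001,0,0,0,-0.128],[0.023,-0.002,0,0,0,-0.192],[0.03,-0.004,0,0,0,-0.256],[0.038,-0.006,0,0,0,-0.319],[0.045,-0.009,0,0,0,-0.383],[0.052,-0.012,0,0,0,-0.447],[0.059,-0.015,0,0,0,-0.511],[0.065,-0.019,0,0,0,-0.575],[0.072,-0.024,0,0,0,-0.639],[0.078,-0.028,0,0,0,-0.703],[0.083,-0.034,0,0,0,-0.767],[0.089,-0.039,0,0,0,-0.831],[0.094,-0.045,0,0,0,-0.894],[0.098,-0.051,0,0,0,-0.958],[0.102,-0.057,0,0,0,-1.022],[0.106,-0.064,0,0,0,-1.086],[0.11,-0.071,0,0,0,-1.15]],
  ],
)

```text
clock: 20.72
eef_pos: [566.1, 113.1, 82.3]
tool_rot: [3.141, 0.001, 1.851]
force: [-0.2, -0.3, -0.2]
width: 34.1
```

```bash
python3 -c "
from h import *
drv()
W=cam('wrist');cv2.imwrite('pics/w11.png',W['color']);
arc(-.55,-.40,3);arc(-.4,-.3,4);arc(-.3,-.2,4)
drv()"
```

```text
t 20.73 tool theta -0.542 r 122.4 yawth -0.550 resist(ccw) -0.28 radial -0.27 Fz -0.20 w 34.1
-0.55 -0.4 [[-0.006,-0.000,-0.000,0,0,0.050],[-0.012,-0.001,-0.000,0,0,0.100],[-0.018,-0.001,-0.000,0,0,0.150]]
-0.4 -0.3 [[-0.003,-0.000,-0.000,0,0,0.025],[-0.006,-0.000,-0.000,0,0,0.050],[-0.009,-0.000,-0.000,0,0,0.075],[-0.012,-0.001,-0.000,0,0,0.100]]
-0.3 -0.2 [[-0.003,-0.000,-0.000,0,0,0.025],[-0.006,-0.000,-0.000,0,0,0.050],[-0.009,-0.000,-0.000,0,0,0.075],[-0.012,-0.001,-0.000,0,0,0.100]]
t 20.77 tool theta -0.556 r 122.5 yawth -0.553 resist(ccw) 0.84 radial 0.63 Fz 0.60 w 34.3
```

View pics/w11.png

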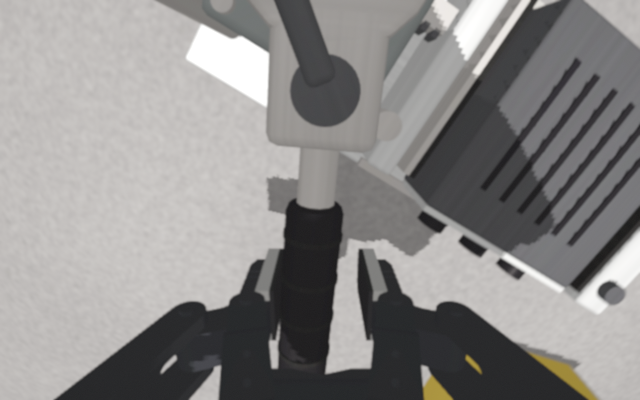

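Request:
move_arm(
  moves=[
    [[-0.006,0,0,0,0,0.05],[-0.012,-0.001,0,0,0,0.1],[-0.018,-0.001,0,0,0,0.15],[-0.021,-0.002,0,0,0,0.175],[-0.024,-0.002,0,0,0,0.2]],
  ],
)

```text
clock: 21.4
eef_pos: [569.2, 92.5, 82.2]
tool_rot: [-3.14, -0.004, 1.65]
force: [-3.9, 6.6, -1.0]
width: 34.3
```

Request:
move_arm(
  moves=[
    [[-0.003,0,0,0,0,0.025],[-0.006,0,0,0,0,0.05]],
  ],
)

```text
clock: 21.65
eef_pos: [569.4, 86.8, 82.2]
tool_rot: [-3.14, -0.004, 1.6]
force: [-5.1, 6.8, -0.5]
width: 34.1
```

```bash
python3 -c "
from h import *
drv()"
```

```text
t 21.65 tool theta -0.324 r 121.4 yawth -0.300 resist(ccw) 7.11 radial -4.76 Fz -0.53 w 34.1
```

Request:
move_arm(
  moves=[
    [[-0.003,0,0,0,0,0.025],[-0.006,0,0,0,0,0.05]],
  ],
)

```text
clock: 21.9
eef_pos: [569.4, 80.9, 82.2]
tool_rot: [-3.139, -0.004, 1.55]
force: [-4.9, 5.5, -0.4]
width: 34.2
```

```bash
python3 -c "
from h import *
drv()"
```

```text
t 21.90 tool theta -0.275 r 121.2 yawth -0.250 resist(ccw) 5.52 radial -4.89 Fz -0.43 w 34.2
```

Request:
move_arm(
  moves=[
    [[-0.003,0,0,0,0,0.025],[-0.006,0,0,0,0,0.05]],
  ],
)

```text
clock: 22.15
eef_pos: [569.1, 75.0, 82.2]
tool_rot: [-3.139, -0.004, 1.501]
force: [-4.2, 6.5, -0.1]
width: 34.4
```

```bash
python3 -c "
from h import *
drv()"
```

```text
t 22.15 tool theta -0.227 r 121.0 yawth -0.200 resist(ccw) 6.33 radial -4.50 Fz -0.06 w 34.4
```

Request:
move_arm(
  moves=[
    [[-0.003,0,0,0,0,0.025],[-0.006,0,0,0,0,0.05]],
  ],
)

```text
clock: 22.4
eef_pos: [568.9, 69.2, 82.3]
tool_rot: [-3.139, -0.004, 1.451]
force: [-5.0, 6.9, -0.3]
width: 34.3
```

```bash
python3 -c "
from h import *
drv()"
```

```text
t 22.40 tool theta -0.178 r 121.2 yawth -0.150 resist(ccw) 6.41 radial -5.65 Fz -0.33 w 34.3
```

Request:
move_arm(
  moves=[
    [[-0.003,0,0,0,0,0.025],[-0.006,0,0,0,0,0.05]],
  ],
)

```text
clock: 22.65
eef_pos: [568.4, 63.3, 82.3]
tool_rot: [-3.139, -0.004, 1.401]
force: [-4.8, 7.4, -1.2]
width: 34.5
```

```bash
python3 -c "
from h import *
drv();W=cam('wrist');cv2.imwrite('pics/w12.png',W['color']);d=cam('side');c=d['color'][200:300,244:376];cv2.imwrite('pics/side12.png',cv2.resize(c,None,fx=6,fy=6,interpolation=cv2.INTER_CUBIC));drv()"
```

```text
t 22.65 tool theta -0.130 r 121.4 yawth -0.100 resist(ccw) 6.63 radial -5.78 Fz -1.21 w 34.5
t 22.75 tool theta -0.125 r 121.7 yawth -0.100 resist(ccw) 4.75 radial -4.64 Fz -0.55 w 34.3
```

View pics/side12.png

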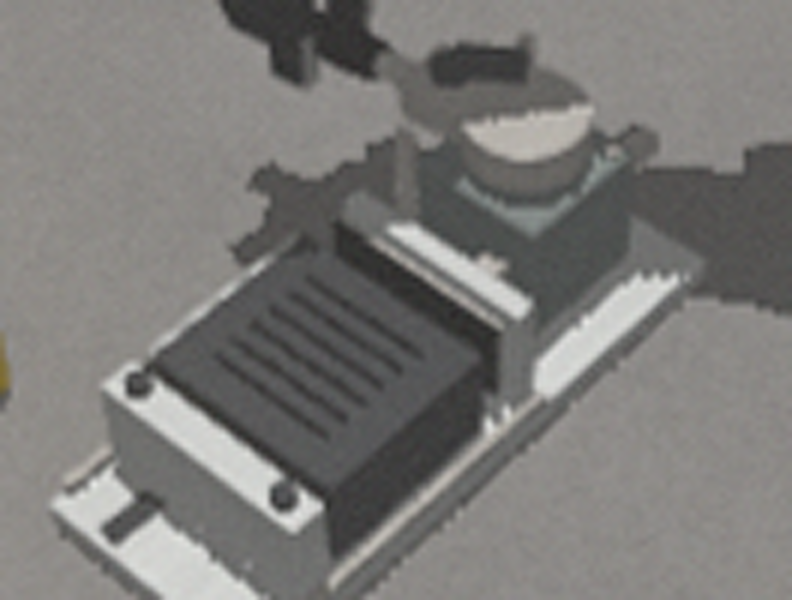

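View pics/w12.png

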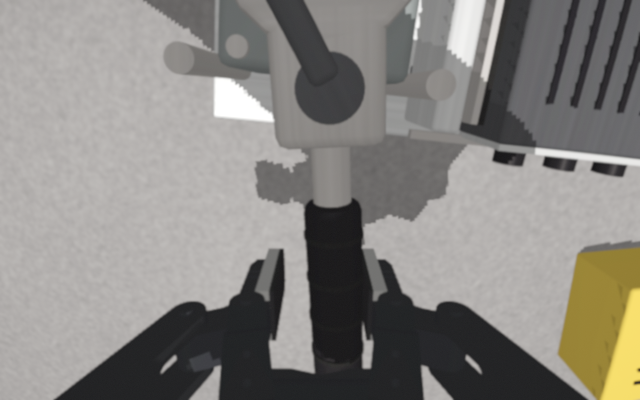

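Request:
move_arm(
  moves=[
    [[-0.003,0,0,0,0,0.025],[-0.006,0,0,0,0,0.05],[-0.009,0,0,0,0,0.075]],
  ],
)

```text
clock: 23.12
eef_pos: [567.2, 54.6, 82.3]
tool_rot: [-3.139, -0.004, 1.326]
force: [-2.9, 7.2, -1.2]
width: 34.1
```

```bash
python3 -c "
from h import *
drv()"
```

```text
t 23.12 tool theta -0.057 r 121.7 yawth -0.025 resist(ccw) 6.40 radial -4.30 Fz -1.16 w 34.1
```

Request:
move_arm(
  moves=[
    [[-0.003,0,0,0,0,0.025],[-0.006,0,0,0,0,0.05],[-0.009,0,0,0,0,0.075]],
  ],
)

```text
clock: 23.5
eef_pos: [565.2, 45.9, 82.4]
tool_rot: [-3.139, -0.004, 1.251]
force: [-2.8, 7.2, -1.0]
width: 34.1
```

```bash
python3 -c "
from h import *
drv()"
```

```text
t 23.50 tool theta 0.016 r 122.0 yawth 0.050 resist(ccw) 6.14 radial -4.74 Fz -0.97 w 34.1
```

Request:
move_arm(
  moves=[
    [[-0.003,0,0,0,0,0.025],[-0.006,-0.001,0,0,0,0.05],[-0.009,-0.001,0,0,0,0.075]],
  ],
)

```text
clock: 23.88
eef_pos: [562.3, 37.6, 82.5]
tool_rot: [-3.14, -0.005, 1.175]
force: [-1.5, 7.2, -1.1]
width: 34.5
```

```bash
python3 -c "
from h import *
drv()"
```

```text
t 23.88 tool theta 0.088 r 121.8 yawth 0.125 resist(ccw) 6.19 radial -3.89 Fz -1.08 w 34.5
```

Request:
move_arm(
  moves=[
    [[-0.003,0,0,0,0,0.025],[-0.006,-0.001,0,0,0,0.05]],
  ],
)

```text
clock: 24.12
eef_pos: [559.8, 32.3, 82.5]
tool_rot: [-3.141, -0.005, 1.125]
force: [2.5, 6.1, -3.4]
width: 33.9
```

```bash
python3 -c "
from h import *
drv()"
```

```text
t 24.12 tool theta 0.136 r 121.5 yawth 0.175 resist(ccw) 6.53 radial -0.13 Fz -3.36 w 33.9
```

Request:
move_arm(
  moves=[
    [[-0.003,0,0,0,0,0.025],[-0.006,0,0,0,0,0.05]],
  ],
)

```text
clock: 24.38
eef_pos: [557.1, 26.9, 82.5]
tool_rot: [-3.141, -0.005, 1.075]
force: [0.5, 7.0, -4.2]
width: 34.4
```

```bash
python3 -c "
from h import *
drv()"
```

```text
t 24.38 tool theta 0.186 r 121.3 yawth 0.226 resist(ccw) 6.53 radial -2.68 Fz -4.24 w 34.4
```

Request:
move_arm(
  moves=[
    [[-0.003,0,0,0,0,0.025],[-0.006,-0.001,0,0,0,0.05]],
  ],
)

```text
clock: 24.62
eef_pos: [554.2, 21.8, 82.6]
tool_rot: [3.141, -0.006, 1.025]
force: [2.6, 7.1, -3.7]
width: 34.0
```

```bash
python3 -c "
from h import *
drv();W=cam('wrist');cv2.imwrite('pics/w13.png',W['color']);d=cam('side');c=d['color'][200:300,244:376];cv2.imwrite('pics/side13.png',cv2.resize(c,None,fx=6,fy=6,interpolation=cv2.INTER_CUBIC));drv()"
```

```text
t 24.62 tool theta 0.234 r 121.1 yawth 0.276 resist(ccw) 7.44 radial -1.17 Fz -3.72 w 34.0
t 24.73 tool theta 0.239 r 121.2 yawth 0.276 resist(ccw) 5.14 radial -1.35 Fz -2.75 w 34.2
```

View pics/side13.png

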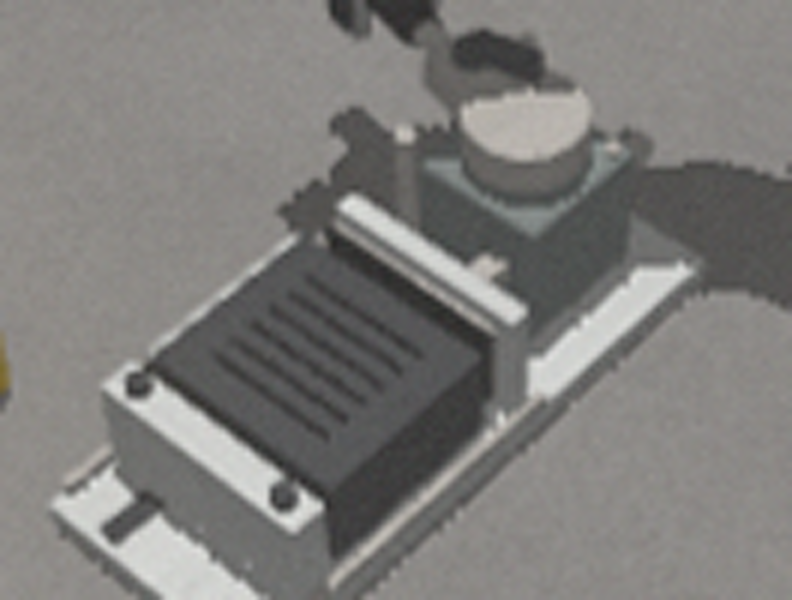

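Request:
move_arm(
  moves=[
    [[-0.003,0,0,0,0,0.025],[-0.006,0,0,0,0,0.05]],
  ],
)

```text
clock: 24.98
eef_pos: [551.1, 16.8, 82.6]
tool_rot: [3.142, -0.006, 0.975]
force: [2.1, 6.7, -4.0]
width: 34.3
```

```bash
python3 -c "
from h import *
drv()"
```

```text
t 24.98 tool theta 0.283 r 120.9 yawth 0.326 resist(ccw) 6.85 radial -1.72 Fz -4.01 w 34.3
```

Request:
move_arm(
  moves=[
    [[-0.003,0,0,0,0,0.025],[-0.006,-0.001,0,0,0,0.05]],
  ],
)

```text
clock: 25.22
eef_pos: [547.6, 12.0, 82.7]
tool_rot: [3.141, -0.006, 0.925]
force: [3.7, 5.9, -5.1]
width: 34.1
```

```bash
python3 -c "
from h import *
drv()"
```

```text
t 25.23 tool theta 0.332 r 120.6 yawth 0.376 resist(ccw) 6.92 radial -0.27 Fz -5.09 w 34.1
```

Request:
move_arm(
  moves=[
    [[-0.003,0,0,0,0,0.025],[-0.006,-0.001,0,0,0,0.05]],
  ],
)

```text
clock: 25.48
eef_pos: [544.0, 7.5, 82.8]
tool_rot: [3.14, -0.007, 0.874]
force: [5.6, 5.2, -2.9]
width: 33.9
```

```bash
python3 -c "
from h import *
drv()"
```

```text
t 25.48 tool theta 0.380 r 120.3 yawth 0.426 resist(ccw) 7.53 radial 1.27 Fz -2.94 w 33.9
```

Request:
move_arm(
  moves=[
    [[-0.003,0,0,0,0,0.025],[-0.006,0,0,0,0,0.05]],
  ],
)

```text
clock: 25.72
eef_pos: [540.1, 2.9, 82.8]
tool_rot: [3.14, -0.007, 0.824]
force: [3.7, 5.4, -5.3]
width: 34.4
```

```bash
python3 -c "
from h import *
drv();d=cam('side');c=d['color'][200:300,244:376];cv2.imwrite('pics/side14.png',cv2.resize(c,None,fx=6,fy=6,interpolation=cv2.INTER_CUBIC));drv()"
```

```text
t 25.73 tool theta 0.430 r 120.2 yawth 0.476 resist(ccw) 6.48 radial -0.64 Fz -5.28 w 34.4
t 25.77 tool theta 0.435 r 120.2 yawth 0.478 resist(ccw) 5.93 radial 0.58 Fz -3.10 w 34.1
```

View pics/side14.png

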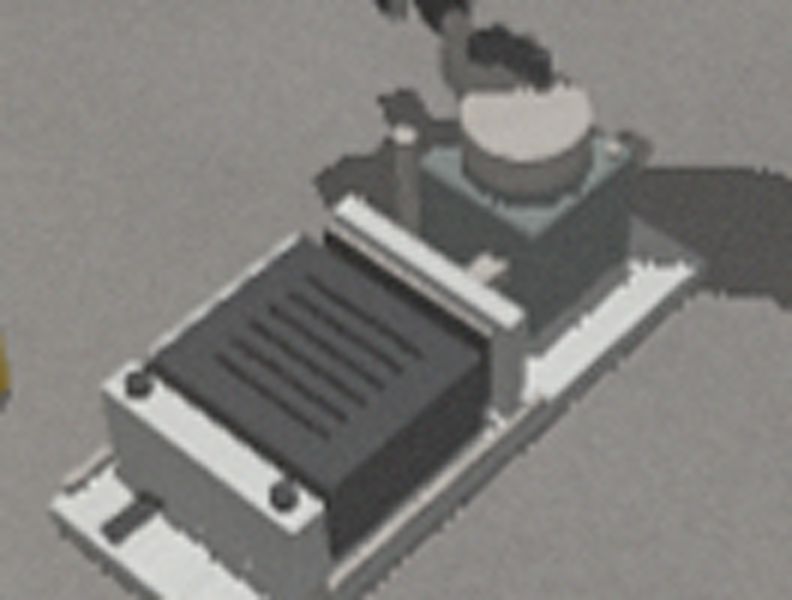

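Request:
move_arm(
  moves=[
    [[-0.003,0,0,0,0,0.025],[-0.006,-0.001,0,0,0,0.05]],
  ],
)

```text
clock: 26.02
eef_pos: [536.0, -1.2, 83.0]
tool_rot: [3.139, -0.008, 0.774]
force: [6.1, 2.7, -3.8]
width: 34.2
```

```bash
python3 -c "
from h import *
drv()"
```

```text
t 26.02 tool theta 0.478 r 119.8 yawth 0.527 resist(ccw) 6.12 radial 2.67 Fz -3.78 w 34.2
```

Request:
move_arm(
  moves=[
    [[-0.003,0,0,0,0,0.025],[-0.006,0,0,0,0,0.05],[-0.009,0,0,0,0,0.075]],
  ],
)

```text
clock: 26.4
eef_pos: [529.5, -7.4, 83.1]
tool_rot: [3.14, -0.008, 0.699]
force: [5.9, 6.1, -3.1]
width: 34.3
```

```bash
python3 -c "
from h import *
drv();arc(.60,-.55,18)"
```

```text
t 26.40 tool theta 0.554 r 119.6 yawth 0.602 resist(ccw) 8.47 radial -0.42 Fz -3.10 w 34.3
0.6 -0.55 [[0.008,-0.000,-0.000,0,0,-0.064],[0.015,-0.001,-0.000,0,0,-0.128],[0.023,-0.002,-0.000,0,0,-0.192],[0.030,-0.004,-0.000,0,0,-0.256],[0.038,-0.006,-0.000,0,0,-0.319],[0.045,-0.009,-0.000,0,0,-0.383],[0.052,-0.012,-0.000,0,0,-0.447],[0.059,-0.015,-0.000,0,0,-0.511],[0.065,-0.019,-0.000,0,0,-0.575],[0.072,-0.024,-0.000,0,0,-0.639],[0.078,-0.028,-0.000,0,0,-0.703],[0.083,-0.034,-0.000,0,0,-0.767],[0.089,-0.039,-0.000,0,0,-0.831],[0.094,-0.045,-0.000,0,0,-0.894],[0.098,-0.051,-0.000,0,0,-0.958],[0.102,-0.057,-0.000,0,0,-1.022],[0.106,-0.064,-0.000,0,0,-1.086],[0.110,-0.071,-0.000,0,0,-1.150]]
```

```bash
python3 -c "
from h import *
W=cam('wrist');cv2.imwrite('pics/w15.png',W['color']);drv();d=cam('side');c=d['color'][200:300,244:376];cv2.imwrite('pics/side15.png',cv2.resize(c,None,fx=6,fy=6,interpolation=cv2.INTER_CUBIC));drv()
g=lambda u,v:onz(W,(u,v),105)[:2]
"
```

```text
t 26.45 tool theta 0.559 r 119.6 yawth 0.603 resist(ccw) 5.53 radial -0.25 Fz -2.30 w 34.1
t 26.50 tool theta 0.559 r 119.6 yawth 0.602 resist(ccw) 6.17 radial 0.07 Fz -2.99 w 34.3
```

View pics/side15.png

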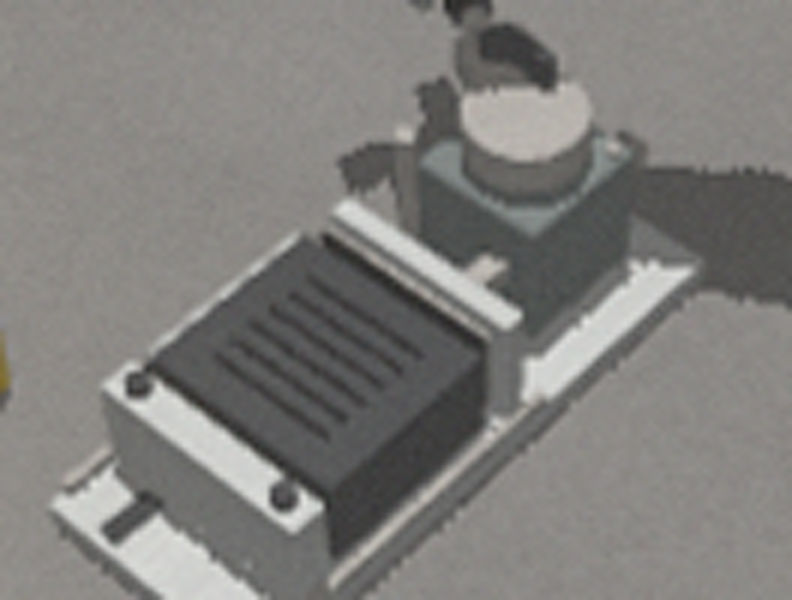

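View pics/w15.png

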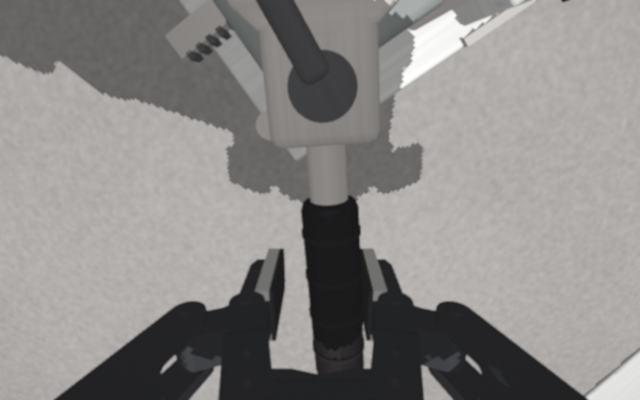

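Request:
move_arm(
  moves=[
    [[0.008,0,0,0,0,-0.064],[0.015,-0.001,0,0,0,-0.128],[0.023,-0.002,0,0,0,-0.192],[0.03,-0.004,0,0,0,-0.256],[0.038,-0.006,0,0,0,-0.319],[0.045,-0.009,0,0,0,-0.383],[0.052,-0.012,0,0,0,-0.447],[0.059,-0.015,0,0,0,-0.511],[0.065,-0.019,0,0,0,-0.575],[0.072,-0.024,0,0,0,-0.639],[0.078,-0.028,0,0,0,-0.703],[0.083,-0.034,0,0,0,-0.767],[0.089,-0.039,0,0,0,-0.831],[0.094,-0.045,0,0,0,-0.894],[0.098,-0.051,0,0,0,-0.958],[0.102,-0.057,0,0,0,-1.022],[0.106,-0.064,0,0,0,-1.086],[0.11,-0.071,0,0,0,-1.15]],
  ],
)

```text
clock: 28.75
eef_pos: [565.1, 114.5, 82.3]
tool_rot: [3.141, 0.002, 1.849]
force: [0.2, -1.0, 0.7]
width: 34.1
```

Request:
move_arm(
  moves=[
    [[-0.006,0,0,0,0,0.05],[-0.01,0,0,0,0,0.08]],
  ],
)

```text
clock: 29.0
eef_pos: [567.6, 104.6, 82.2]
tool_rot: [-3.142, 0.001, 1.765]
force: [-0.9, 2.3, 0.5]
width: 34.0
```

```bash
python3 -c "
from h import *
drv();W=cam('wrist');cv2.imwrite('pics/w16.png',W['color']);drv()"
```

```text
t 29.00 tool theta -0.471 r 121.8 yawth -0.464 resist(ccw) 2.47 radial -0.42 Fz 0.51 w 34.0
t 29.05 tool theta -0.466 r 121.8 yawth -0.463 resist(ccw) -0.17 radial 0.27 Fz 0.11 w 34.3
```

View pics/w16.png

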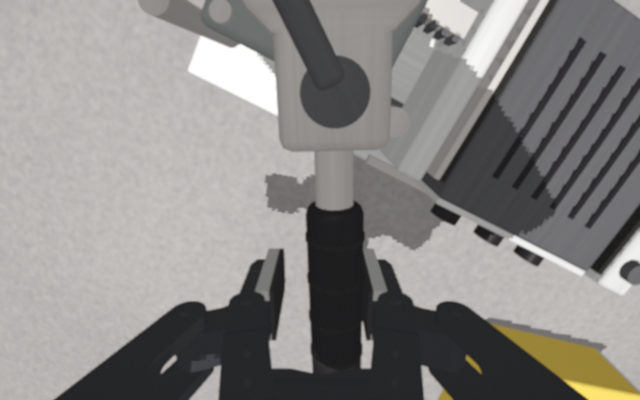

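Request:
move_arm(
  moves=[
    [[-0.003,0,0,0,0,0.025],[-0.006,0,0,0,0,0.05]],
  ],
)

```text
clock: 29.3
eef_pos: [568.2, 100.1, 82.3]
tool_rot: [-3.141, -0.0, 1.718]
force: [-1.7, 0.8, -0.2]
width: 34.5
```

```bash
python3 -c "
from h import *
drv()"
```

```text
t 29.30 tool theta -0.434 r 121.7 yawth -0.417 resist(ccw) 1.06 radial -1.57 Fz -0.21 w 34.5
```

Request:
move_arm(
  moves=[
    [[-0.003,0,0,0,0,0.025],[-0.006,0,0,0,0,0.05]],
  ],
)

```text
clock: 29.55
eef_pos: [568.5, 95.9, 82.3]
tool_rot: [-3.141, -0.002, 1.67]
force: [-3.4, 4.4, -2.2]
width: 33.9
```

```bash
python3 -c "
from h import *
drv()"
```

```text
t 29.55 tool theta -0.399 r 121.3 yawth -0.369 resist(ccw) 4.82 radial -2.81 Fz -2.17 w 33.9
```

Request:
move_arm(
  moves=[
    [[-0.003,0,0,0,0,0.025],[-0.006,0,0,0,0,0.05]],
  ],
)

```text
clock: 29.8
eef_pos: [568.7, 91.1, 82.3]
tool_rot: [-3.141, -0.004, 1.621]
force: [-3.6, 5.8, -1.0]
width: 34.3
```

```bash
python3 -c "
from h import *
drv()"
```

```text
t 29.80 tool theta -0.360 r 121.0 yawth -0.320 resist(ccw) 6.08 radial -3.10 Fz -0.96 w 34.3
```

Request:
move_arm(
  moves=[
    [[-0.003,0,0,0,0,0.025],[-0.006,-0.001,0,0,0,0.05]],
  ],
)

```text
clock: 30.05
eef_pos: [568.8, 85.3, 82.4]
tool_rot: [3.141, -0.005, 1.571]
force: [-0.1, 7.8, -3.2]
width: 34.1
```

```bash
python3 -c "
from h import *
drv()"
```

```text
t 30.05 tool theta -0.312 r 120.7 yawth -0.270 resist(ccw) 7.81 radial 0.27 Fz -3.17 w 34.1
```

Request:
move_arm(
  moves=[
    [[-0.003,0,0,0,0,0.025],[-0.006,0,0,0,0,0.05]],
  ],
)

```text
clock: 30.3
eef_pos: [568.8, 79.3, 82.3]
tool_rot: [-3.141, -0.004, 1.521]
force: [-1.9, 7.4, -2.2]
width: 34.3
```

```bash
python3 -c "
from h import *
drv();d=cam('side');c=d['color'][200:300,244:376];cv2.imwrite('pics/side17.png',cv2.resize(c,None,fx=6,fy=6,interpolation=cv2.INTER_CUBIC));drv()"
```

```text
t 30.30 tool theta -0.262 r 120.6 yawth -0.220 resist(ccw) 7.41 radial -2.01 Fz -2.21 w 34.3
t 30.35 tool theta -0.256 r 120.6 yawth -0.218 resist(ccw) 6.30 radial -1.27 Fz -1.37 w 34.0
```

View pics/side17.png

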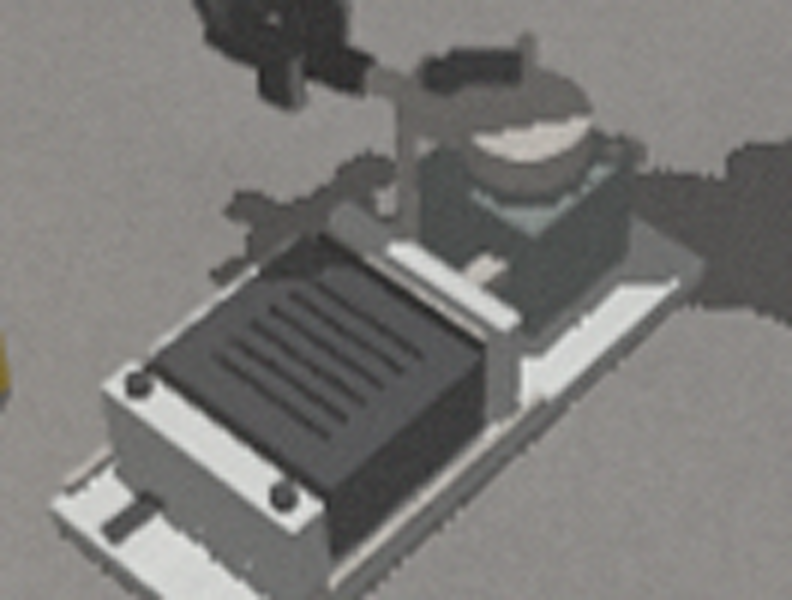

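Request:
move_arm(
  moves=[
    [[-0.003,0,0,0,0,0.025],[-0.006,0,0,0,0,0.05]],
  ],
)

```text
clock: 30.6
eef_pos: [568.4, 73.4, 82.3]
tool_rot: [-3.141, -0.004, 1.471]
force: [-1.6, 7.0, -2.6]
width: 34.0
```

```bash
python3 -c "
from h import *
drv()"
```

```text
t 30.60 tool theta -0.213 r 120.4 yawth -0.170 resist(ccw) 6.92 radial -2.01 Fz -2.63 w 34.0
```

Request:
move_arm(
  moves=[
    [[-0.003,0,0,0,0,0.025],[-0.006,-0.001,0,0,0,0.05]],
  ],
)

```text
clock: 30.85
eef_pos: [567.6, 67.7, 82.4]
tool_rot: [3.141, -0.005, 1.421]
force: [1.0, 6.5, -4.1]
width: 34.0
```

```bash
python3 -c "
from h import *
drv()"
```

```text
t 30.85 tool theta -0.165 r 120.1 yawth -0.120 resist(ccw) 6.57 radial 0.27 Fz -4.14 w 34.0
```

Sliding or free driving at about 6.9 N; I continue.

Request:
move_arm(
  moves=[
    [[-0.003,0,0,0,0,0.025],[-0.006,0,0,0,0,0.05]],
  ],
)

```text
clock: 31.1
eef_pos: [566.7, 61.7, 82.4]
tool_rot: [3.141, -0.005, 1.371]
force: [0.3, 7.5, -3.5]
width: 34.4
```

```bash
python3 -c "
from h import *
drv()"
```

```text
t 31.10 tool theta -0.114 r 119.9 yawth -0.070 resist(ccw) 7.48 radial -0.91 Fz -3.51 w 34.4
```

Request:
move_arm(
  moves=[
    [[-0.003,0,0,0,0,0.025],[-0.006,0,0,0,0,0.05]],
  ],
)

```text
clock: 31.35
eef_pos: [565.4, 55.9, 82.3]
tool_rot: [3.142, -0.005, 1.321]
force: [0.1, 7.4, -3.5]
width: 34.0
```

```bash
python3 -c "
from h import *
drv();d=cam('side');c=d['color'][200:300,244:376];cv2.imwrite('pics/side18.png',cv2.resize(c,None,fx=6,fy=6,interpolation=cv2.INTER_CUBIC));drv()"
```

```text
t 31.35 tool theta -0.064 r 119.8 yawth -0.020 resist(ccw) 7.25 radial -1.40 Fz -3.55 w 34.0
t 31.40 tool theta -0.059 r 119.8 yawth -0.019 resist(ccw) 6.37 radial -0.87 Fz -3.41 w 34.0
```

View pics/side18.png

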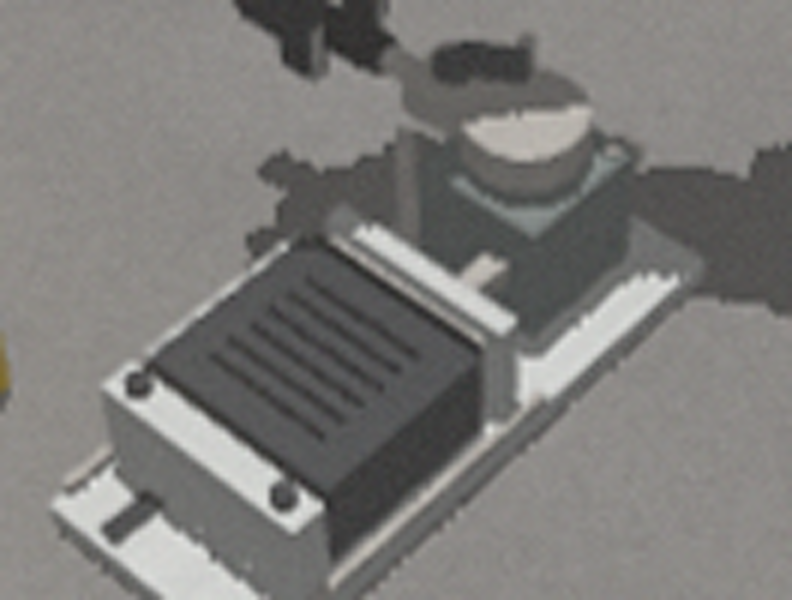

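Request:
move_arm(
  moves=[
    [[-0.003,0,0,0,0,0.025],[-0.006,0,0,0,0,0.05]],
  ],
)

```text
clock: 31.65
eef_pos: [563.9, 50.2, 82.3]
tool_rot: [-3.141, -0.005, 1.271]
force: [-0.4, 8.7, -3.1]
width: 34.0
```

```bash
python3 -c "
from h import *
drv()"
```

```text
t 31.65 tool theta -0.015 r 119.5 yawth 0.030 resist(ccw) 8.33 radial -2.56 Fz -3.13 w 34.0
```

Request:
move_arm(
  moves=[
    [[-0.003,0,0,0,0,0.025],[-0.006,0,0,0,0,0.05]],
  ],
)

```text
clock: 31.9
eef_pos: [562.1, 44.4, 82.3]
tool_rot: [-3.141, -0.005, 1.221]
force: [-0.4, 7.7, -3.8]
width: 34.3
```

```bash
python3 -c "
from h import *
drv()"
```

```text
t 31.90 tool theta 0.035 r 119.4 yawth 0.080 resist(ccw) 7.24 radial -2.68 Fz -3.78 w 34.3
```

Request:
move_arm(
  moves=[
    [[-0.003,0,0,0,0,0.025],[-0.006,0,0,0,0,0.05]],
  ],
)

```text
clock: 32.15
eef_pos: [560.0, 38.9, 82.4]
tool_rot: [-3.141, -0.005, 1.171]
force: [-0.2, 7.4, -3.8]
width: 34.6
```

```bash
python3 -c "
from h import *
drv()"
```

```text
t 32.15 tool theta 0.085 r 119.2 yawth 0.130 resist(ccw) 6.90 radial -2.79 Fz -3.84 w 34.6
```

Request:
move_arm(
  moves=[
    [[-0.003,0,0,0,0,0.025],[-0.006,0,0,0,0,0.05]],
  ],
)

```text
clock: 32.4
eef_pos: [557.6, 33.5, 82.3]
tool_rot: [-3.14, -0.005, 1.121]
force: [-0.9, 8.1, -3.8]
width: 34.4
```

```bash
python3 -c "
from h import *
drv();d=cam('side');c=d['color'][200:300,244:376];cv2.imwrite('pics/side19.png',cv2.resize(c,None,fx=6,fy=6,interpolation=cv2.INTER_CUBIC));drv()"
```

```text
t 32.40 tool theta 0.134 r 119.0 yawth 0.180 resist(ccw) 7.12 radial -3.97 Fz -3.79 w 34.4
t 32.45 tool theta 0.140 r 119.1 yawth 0.181 resist(ccw) 6.03 radial -4.17 Fz -3.41 w 34.2
```

View pics/side19.png

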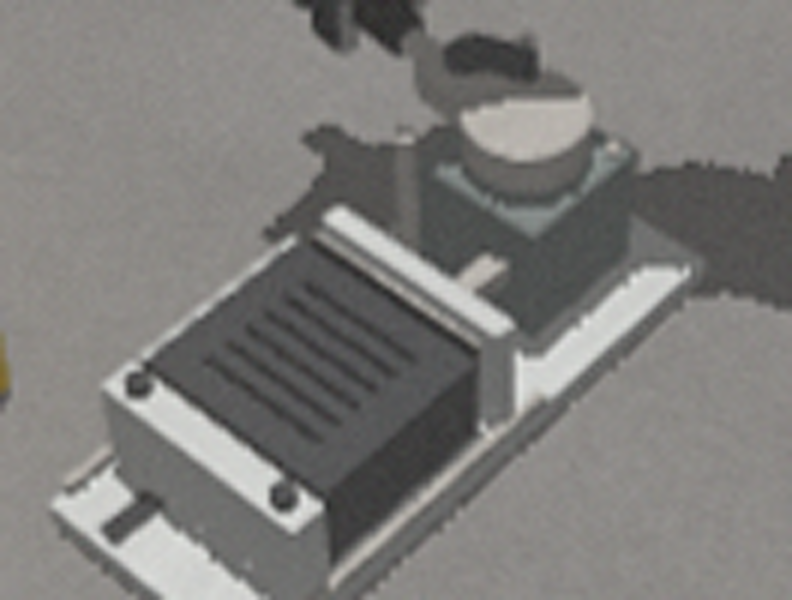

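Request:
move_arm(
  moves=[
    [[-0.003,0,0,0,0,0.025],[-0.006,0,0,0,0,0.05]],
  ],
)

```text
clock: 32.7
eef_pos: [555.1, 28.2, 82.4]
tool_rot: [-3.14, -0.005, 1.071]
force: [-0.9, 9.1, -2.8]
width: 34.1
```

```bash
python3 -c "
from h import *
drv()"
```

```text
t 32.70 tool theta 0.184 r 118.9 yawth 0.230 resist(ccw) 7.79 radial -4.78 Fz -2.76 w 34.1
```

Request:
move_arm(
  moves=[
    [[-0.003,0,0,0,0,0.025],[-0.006,0,0,0,0,0.05]],
  ],
)

```text
clock: 32.95
eef_pos: [552.4, 22.9, 82.4]
tool_rot: [-3.14, -0.005, 1.021]
force: [0.4, 8.0, -1.9]
width: 34.0
```

```bash
python3 -c "
from h import *
drv()"
```

```text
t 32.95 tool theta 0.233 r 118.9 yawth 0.279 resist(ccw) 7.19 radial -3.53 Fz -1.91 w 34.0
```

Request:
move_arm(
  moves=[
    [[-0.003,0,0,0,0,0.025],[-0.006,0,0,0,0,0.05]],
  ],
)

```text
clock: 33.2
eef_pos: [549.8, 18.8, 82.5]
tool_rot: [-3.14, -0.007, 0.972]
force: [1.5, 10.0, -5.4]
width: 34.3
```

```bash
python3 -c "
from h import *
drv()"
```

```text
t 33.20 tool theta 0.274 r 118.7 yawth 0.329 resist(ccw) 9.33 radial -3.84 Fz -5.41 w 34.3
```

Request:
move_arm(
  moves=[
    [[-0.003,0,0,0,0,0.025],[-0.006,0,0,0,0,0.05]],
  ],
)

```text
clock: 33.45
eef_pos: [547.1, 15.2, 82.6]
tool_rot: [-3.14, -0.01, 0.923]
force: [2.2, 14.0, -6.8]
width: 34.4
```

```bash
python3 -c "
from h import *
drv();d=cam('side');c=d['color'][200:300,244:376];cv2.imwrite('pics/side20.png',cv2.resize(c,None,fx=6,fy=6,interpolation=cv2.INTER_CUBIC));drv()"
```

```text
t 33.45 tool theta 0.312 r 118.4 yawth 0.378 resist(ccw) 12.96 radial -5.86 Fz -6.80 w 34.4
t 33.50 tool theta 0.315 r 118.4 yawth 0.379 resist(ccw) 10.54 radial -4.96 Fz -5.51 w 34.4
```

View pics/side20.png

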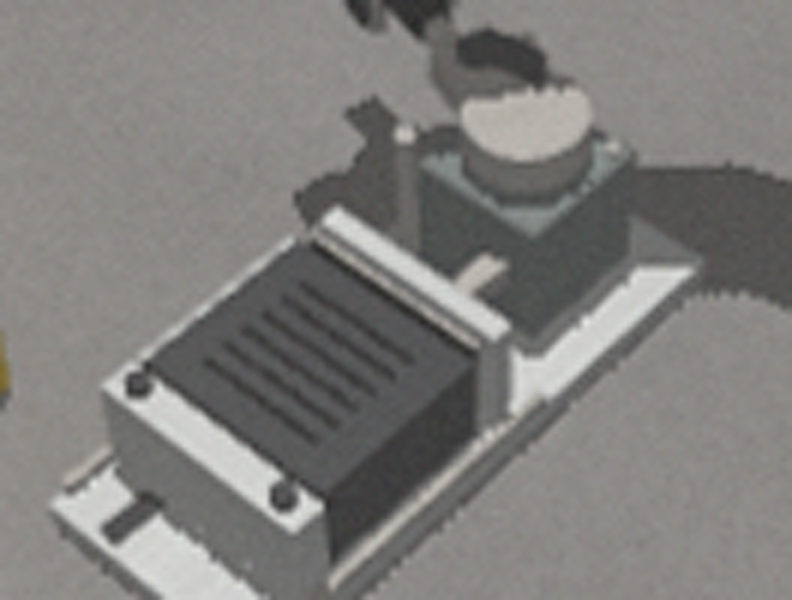

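The handle stiffened: about 10.5 N held still against 6.2 N while sliding, and about 0.07 rad after contact. That is firm, so I stop here and release gently.

Request:
move_arm(
  moves=[
    [[0.004,0,0,0,0,-0.033],[0.008,0,0,0,0,-0.066],[0.0125,-0.001,0,0,0,-0.105],[0.0125,-0.001,0,0,0,-0.105]],
  ],
)

```text
clock: 34.0
eef_pos: [552.9, 19.9, 82.5]
tool_rot: [3.141, -0.001, 1.025]
force: [1.2, 3.2, 1.5]
width: 33.8
```

```bash
python3 -c "
from h import *
drv();W=cam('wrist');cv2.imwrite('pics/w21.png',W['color']);drv()"
```

```text
t 34.00 tool theta 0.253 r 120.9 yawth 0.276 resist(ccw) 3.35 radial -0.53 Fz 1.52 w 33.8
t 34.05 tool theta 0.254 r 120.9 yawth 0.276 resist(ccw) 2.32 radial -0.37 Fz 0.71 w 34.3
```

View pics/w21.png

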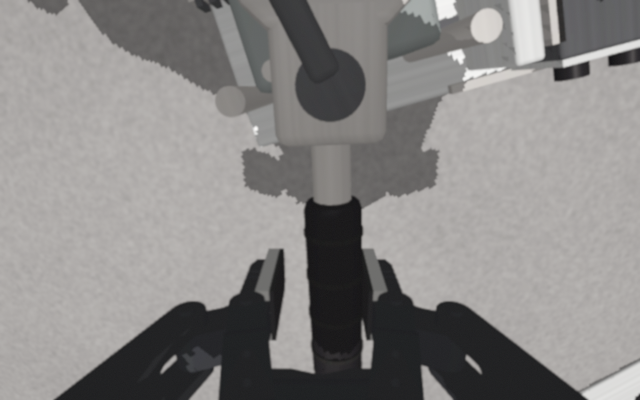

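Request:
move_arm(
  moves=[
    [[0.003,0,0,0,0,-0.025],[0.006,0,0,0,0,-0.05],[0.006,0,0,0,0,-0.05]],
  ],
)

```text
clock: 34.42
eef_pos: [555.3, 24.7, 82.2]
tool_rot: [-3.141, 0.001, 1.075]
force: [-0.6, -0.2, -0.3]
width: 34.2
```

```bash
python3 -c "
from h import *
drv();W=cam('wrist');cv2.imwrite('pics/w22.png',W['color']);d=cam('side');c=d['color'][200:300,244:376];cv2.imwrite('pics/side22.png',cv2.resize(c,None,fx=6,fy=6,interpolation=cv2.INTER_CUBIC));drv()"
```

```text
t 34.42 tool theta 0.209 r 120.7 yawth 0.226 resist(ccw) -0.46 radial -0.46 Fz -0.29 w 34.2
t 34.52 tool theta 0.210 r 120.6 yawth 0.226 resist(ccw) 0.37 radial 0.40 Fz -0.73 w 34.0
```

View pics/w22.png

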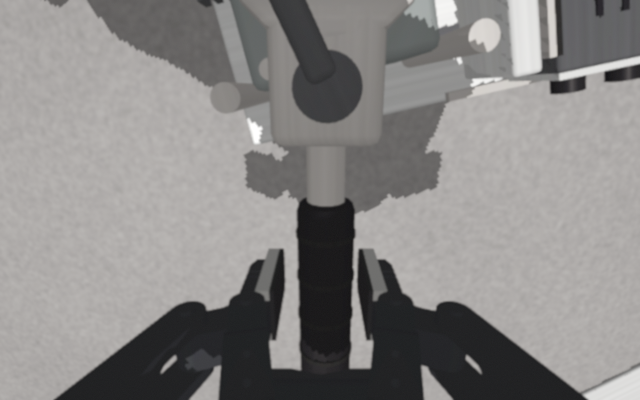

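View pics/side22.png

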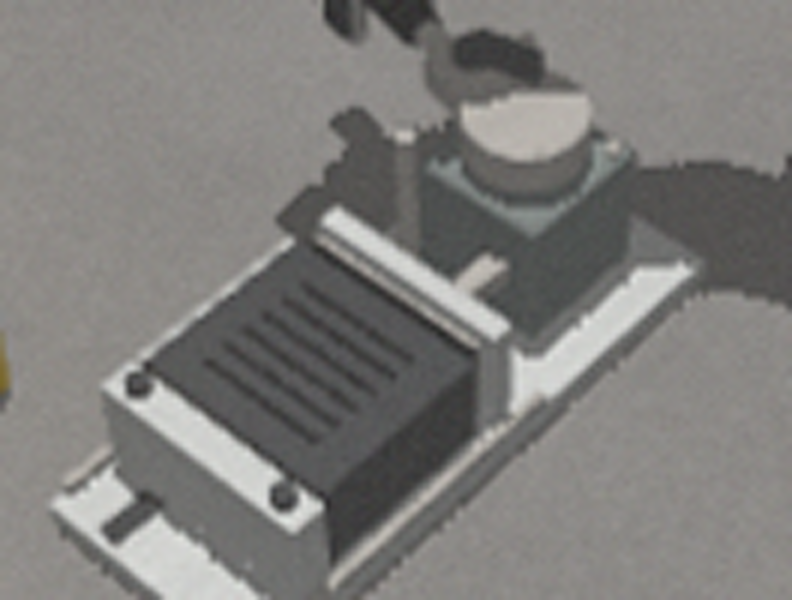

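The handle came back about 0.06 rad with the fingers and now hangs free, and the jaw looks unmoved. I check gently whether the clamp held, staying inside the earlier angle.

Request:
move_arm(
  moves=[
    [[-0.003,0,0,0,0,0.025],[-0.006,0,0,0,0,0.05],[-0.009,0,0,0,0,0.075],[-0.009,0,0,0,0,0.075]],
  ],
)

```text
clock: 35.02
eef_pos: [551.2, 18.1, 82.4]
tool_rot: [-3.141, -0.002, 1.0]
force: [1.2, 3.9, -3.5]
width: 34.1
```

```bash
python3 -c "
from h import *
drv()"
```

```text
t 35.02 tool theta 0.273 r 120.3 yawth 0.300 resist(ccw) 4.01 radial -0.96 Fz -3.53 w 34.1
```

Request:
move_arm(
  moves=[
    [[-0.003,0,0,0,0,0.025]],
  ],
)

```text
clock: 35.15
eef_pos: [550.1, 16.7, 82.4]
tool_rot: [-3.141, -0.004, 0.976]
force: [2.9, 8.8, -5.1]
width: 34.3
```

```bash
python3 -c "
from h import *
drv()"
```

```text
t 35.15 tool theta 0.288 r 120.2 yawth 0.325 resist(ccw) 8.98 radial -2.18 Fz -5.10 w 34.3
```

Request:
move_arm(
  moves=[
    [[-0.003,0,0,0,0,0.025]],
  ],
)

```text
clock: 35.28
eef_pos: [549.0, 15.2, 82.4]
tool_rot: [-3.141, -0.006, 0.951]
force: [3.2, 10.1, -6.6]
width: 33.9
```

```bash
python3 -c "
from h import *
drv()"
```

```text
t 35.27 tool theta 0.303 r 119.9 yawth 0.349 resist(ccw) 10.24 radial -2.75 Fz -6.62 w 33.9
```

```bash
python3 -c "
from h import *
drv();d=cam('side');c=d['color'][200:300,244:376];cv2.imwrite('pics/side23.png',cv2.resize(c,None,fx=6,fy=6,interpolation=cv2.INTER_CUBIC));drv()
L=lambda n:cv2.cvtColor(cv2.imread(f'pics/side{n}.png'),cv2.COLOR_BGR2GRAY).astype(np.float32)
def sh(a,b,x0,x1,y0,y1):
    A=L(a)[y0:y1,x0:x1];B=L(b)[y0:y1,x0:x1]
    M=np.eye(2,3,dtype=np.float32)
    cc,M=cv2.findTransformECC(A,B,M,cv2.MOTION_TRANSLATION,(3,300,1e-7));return np.round(M[:,2]/6,3),round(cc,4)
for a,b in((14,15),(15,19),(19,20),(20,22),(22,23),(20,23)):
    print(a,b,'jaw',sh(a,b,400,525,270,430),'mod',sh(a,b,180,420,280,450),'stop',sh(a,b,90,340,360,560))
"
```

```text
t 35.27 tool theta 0.303 r 119.9 yawth 0.349 resist(ccw) 10.24 radial -2.75 Fz -6.62 w 33.9
t 35.33 tool theta 0.304 r 120.0 yawth 0.350 resist(ccw) 8.82 radial -1.70 Fz -6.15 w 34.4
14 15 jaw (array([-0.344,  0.316], dtype=float32), 0.9914) mod (array([-0.036,  0.025], dtype=float32), 0.9901) stop (array([-0.   , -0.002], dtype=float32), 0.9991)
15 19 jaw (array([-1.566,  1.25 ], dtype=float32), 0.9861) mod (array([-0.644,  0.378], dtype=float32), 0.9103) stop (array([-0.029,  0.041], dtype=float32), 0.9875)
19 20 jaw (array([-0.418,  0.311], dtype=float32), 0.9897) mod (array([-0.187,  0.148], dtype=float32), 0.9855) stop (array([-0.013,  0.019], dtype=float32), 0.9973)
20 22 jaw (array([ 0.007, -0.003], dtype=float32), 0.9988) mod (array([-0.002, -0.009], dtype=float32), 0.9975) stop (array([ 0.003, -0.   ], dtype=float32), 0.9992)
22 23 jaw (array([-0.007, -0.003], dtype=float32), 0.9988) mod (array([0.001, 0.004], dtype=float32), 0.9976) stop (array([-0.002, -0.002], dtype=float32), 0.9992)
20 23 jaw (array([ 0.   , -0.007], dtype=float32), 0.9989) mod (array([ 0.   , -0.002], dtype=float32), 0.9972) stop (array([ 0.001, -0.002], dtype=float32), 0.9991)
```

The picture check shows the jaw stayed put on release (shift under 0.01 px, where 2 mm is about 0.6 px), so only the handle relaxed. I release and lift away.

Request:
move_arm(
  moves=[
    [[0.004,0,0,0,0,-0.033],[0.008,0,0,0,0,-0.066],[0.012,0,0,0,0,-0.1],[0.015,-0.001,0,0,0,-0.125],[0.015,-0.001,0,0,0,-0.125],[0.015,-0.001,-0.01,0,0,-0.125],[0.015,-0.001,-0.04,0,0,-0.125],[0.015,-0.001,-0.08,0,0,-0.125],[0.015,-0.001,-0.12,0,0,-0.125],[0.015,-0.001,-0.16,0,0,-0.125],[0.015,-0.001,-0.19,0,0,-0.125],[0.015,-0.001,-0.19,0,0,-0.125],[0.015,-0.001,-0.19,0,0,-0.125]],
  ],
)

```text
clock: 36.95
eef_pos: [555.0, 24.3, 271.9]
tool_rot: [-3.141, 0.001, 1.075]
force: [0.8, -0.1, -0.1]
width: 34.0
```

```bash
python3 -c "
from h import *
st();W=cam('wrist');cv2.imwrite('pics/w24.png',W['color']);d=cam('side');cv2.imwrite('pics/sidefull24.png',d['color']);c=d['color'][200:300,244:376];cv2.imwrite('pics/side24.png',cv2.resize(c,None,fx=6,fy=6,interpolation=cv2.INTER_CUBIC))
L=lambda n:cv2.cvtColor(cv2.imread(f'pics/side{n}.png'),cv2.COLOR_BGR2GRAY).astype(np.float32)
def sh(a,b,x0,x1,y0,y1):
    M=np.eye(2,3,dtype=np.float32);cc,M=cv2.findTransformECC(L(a)[y0:y1,x0:x1],L(b)[y0:y1,x0:x1],M,cv2.MOTION_TRANSLATION,(3,300,1e-7));return M[:,2]/6,cc
print(sh(20,24,400,525,270,430),sh(20,24,180,420,280,450))
"
```

```text
t 36.95 pos [555.   24.3 271.9] rpy [-3.141e+00  1.000e-03  1.075e+00] F [ 0.82 -0.1  -0.06] T [-0.02  0.02  0.02] w 34.0 q [ 0.41  0.55 -0.79  1.72  0.44  1.06  0.55]
(array([0.01183067, 0.00581893], dtype=float32), 0.9984693937266856) (array([ 0.00225295, -0.00392179], dtype=float32), 0.9973797890984031)
```

View pics/w24.png

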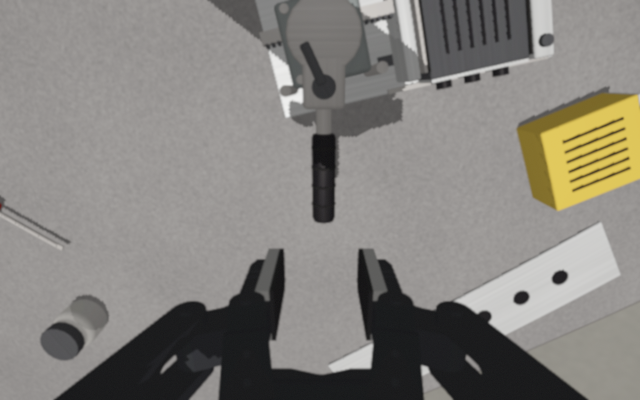

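View pics/sidefull24.png

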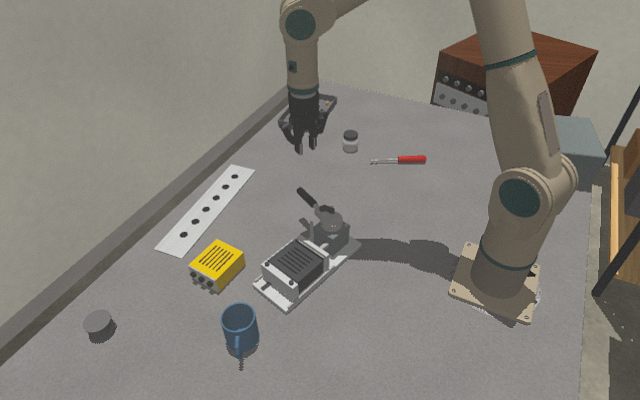

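The fin, with its tip at (308,45) and pivot at (323,87), still leans fully to the right. The module at (295,265) in the side view sits between jaw and end stop. The mug, jar and screwdriver are where they were, and the gripper is clear.

```bash
python3 -c "
from cell import job
print(job.finish_job())"
```

```text
the job is handed in; nothing more can be done
None
```

The amplifier module is clamped against the end stop, and I handed the job in at about 37 s of the 72 s.

- **Lever:** I pushed the reversing lever over with the closed fingertips until it stalled at about 10 N. Pictures put it about 0.44 rad to the right of the handle, so it is at or very near its end stop, and it stayed there throughout.
- **Free-wheel check:** I swung the handle back from about +0.5 to -0.5 rad. It resisted with about 1.3 N, and the jaw did not draw back.
- **Tightening:** It took three clockwise strokes, the second and third in small steps. Driving took about 6.5 N, and about 7.3 N while the module slid to the stop.
- **Stopping point:** I stopped when the handle stiffened to about 13 N moving, 10.5 N held still. That was about 0.07 rad past contact.

**Last checks:** After release, the side camera showed the jaw and module had not shifted (about 0.01 px; 1 mm is about 0.3 px). The mug, jar and screwdriver were undisturbed, and nothing was touching the robot.

**What disagreed or stayed uncertain:**
- The handle came back about 0.06 rad with the fingers when I released it. I re-pressed it gently, staying inside the earlier angle and below the earlier force. The jaw had held, so I put this down to springiness in the ratchet.
- The clamping force is only inferred from the handle. The added force was 4.3 N held still and 5.6 N moving, against 3–4 N for about 45 N of clamping. It is probably 45–60 N, so firm and likely a little above the target. The moving reading comes close to the 6–8 N crush range.

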